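Swap the wrong bearing in the kit rack and lock the keeper

ROBOT

A 6-joint arm with a two-finger parallel gripper is mounted at the origin on the work surface; the furniture and walls round the work are solid. World frame = base frame: x ahead of the robot, y to its left, z up, the work surface at z = 0. Lengths are in m, angles in rad, forces in N, time in s.
With the tool pointing down it reaches from about 0.25 to 0.775 m from the base axis. Payload 8.9 kg.
Tool frame: the origin (TCP) lies on the front face of the gripper's body, between the roots of the fingers; the fingertips stand 73 mm ahead of it and the grasp point (between the pads) lies 54 mm ahead of it (arm.tip_extent is the z of the fingertips in the tool frame, in m); z points along the fingers, y is the line along which they close (so a half turn about z gives the same grasp; the last joint's range is limited). The gripper opens to 85 mm and grips with 20 to 120 N. Pads are 22 mm wide; open, the fingers measure 114 mm over their backs; the gripper's body (76 mm by 85 mm) begins 54 mm behind the grasp point. The pads swing forward as they close: fully open they stand 13 mm farther back than shut.
Start: joints at [-1.27, 0.291, -0.153, 1.127, 0, 1.431], TCP at [0.224, -0.475, 0.304] pointing down, gripper open.
Joint ranges: [-2.52, 2.52], [-0.91, 1.74], [-1.3, 1.37], [-1.96, 2.02], [-1.52, 1.47], [-3.14, 3.14]. Speed limits (rad/s): [2.22, 2.22, 2.79, 3.14, 3.14, 3.14].

INTERFACE

Orientations are given as a unit quaternion [w, x, y, z].
In Python, from plant import arm gives the robot as it stands. The module is installed in compiled form; this text tells all that it offers.
- The arm moves only by the tool apply_moves, never from a script. Its argument "plan" is a list of rows, each an object of numbers: "grip": the opening, from 0 (shut) to 1 (fully open); "dx", "dy", "dz": the shift along the tool's x, y, z in units of 25 mm (1.0 is 25 mm); "ax", "ay", "az": the turn, a rotation vector about the tool's x, y, z in units of 6 degrees (1.0 is 6 degrees). A call has 1 to 5 rows; each row shifts and turns the commanded pose from where the row before left it, along the tool's axes as they then stand; what a row does not reach is not made up. A row lasts 1/10 s, in which the tool goes at most 50 mm and 8.59 degrees, less where a joint would pass 70% of its speed; a pose out of reach is approached as far as the arm can. A call is refused whole if a number of a shift passes 1 or a number of a turn 1, either way. A call with a gripper value outside its range is refused whole. The fingers move at their own pace and stop on an object; the grip force is fixed at half the most. Time passes only in rows, so rows that do not move let the fingers close. It gives the time, the measured TCP pose, the force, the opening and the grip force at its end, in the units of the state.
- arm.sense(): the state, without advancing time (a new reading comes with each control period).
- arm.read_camera(name): name is "scene" or "top" or "wrist"; returns (picture, depth): 480x640x3 uint8, red, green, blue; 480x640 float32, m along the optical axis (not along the pixel's ray), 0 where there is no reading.
- arm.camera_model(name): a dict with "fx", "fy", "cx", "cy" (pixels), "R" (3x3) and "t" (3): a world point X has camera coordinates R X + t; the wrist camera has in their place "hand_eye" (4x4, takes a point from camera to tool coordinates, whose origin is the TCP and whose axes are the flange's). Camera axes: x right, y down, z forward; pixel columns grow to the right and rows downward; lengths in m; the calibration is good to about 2 mm. A picture is of the moment at which its call begins: read the wrist's pose just before it. camera_model takes no time and is no camera call.
- arm.finish_job(): hands the job in; it is judged then, once.
The state is a dict: "clock": time; "qpos": joint angles; "dq": joint speeds; "joint_torque": joint torques, N m; "tool_pos": TCP position; "orientation": TCP orientation; "contact_force": force on the tool from outside, world axes, zero at the start; "wrist_torque": the same for the moment, N m; "width": finger opening in m; "finger_force": force on a finger pad.
Only numpy, scipy, OpenCV 4.12 (cv2) and the standard library are available. Lean on these libraries where they do the work, as an engineer would, in place of code of your own. Each camera call takes 0.05 s, during which the arm holds its last target. There are 200 camera calls.

TASK

The sloping green rack must hold three identical small bearings, but one of its bays holds a larger wrong one, so the keeper bar cannot be closed. Take the wrong bearing out and set it down flat in the empty compartment of the blue stock tray, put the matching small bearing from the tray into the freed bay, resting on its two pins like its neighbours, and then slide the keeper bar fully home over all three. Do not drop a bearing, and leave the other bearings and the things on the bench where they are.

Things in the scene. Friction and masses are not known exactly. Their poses are not given: they have to be found in the camera images.
- rack: fixed kit rack, 138 x 252 x 185 mm: green board on a dark steel frame. Origin: centre of its footprint on the bench; x to its rear, y its left, z up. The board rises to +x at 35 degrees: up-slope (0.819, 0, 0.574), outward normal (-0.574, 0, 0.819) in this frame. Three bays, pitch 72 mm, 68 mm wide between fences 12 mm high: fingers fit only up- and down-slope of a bearing, along the normal
- seat_1 (a point): seat of one of the three bays (numbered in no fixed order): the underside centre of a 47 mm bearing lies here, on the board, when it rests on the bay's two brass pins (diameter 8 mm, 12 mm high, 28 mm clear between them). The pins stand 20.8 mm down-slope and 18 mm to either side of it, the board's lower edge 51 mm down-slope. Axes: x up-slope, y left, z the board's normal
- seat_2 (a point): the same for another bay
- seat_3 (a point): the same for the remaining bay
- keeper (a joint): sliding keeper bar, m: 0 = fully home (down-slope, over the upper rims of three small bearings), 0.060 = fully open (up-slope). Stiff: about 3 N move it, it stays where left. Angle steel, 222 mm wide, top 19.5 mm off the board; home, its front edge is 19 mm and its lip 26 mm up-slope of the seats. A large bearing stops it at 0.012; a small one lying a little high is pushed to its pins
- knob (a point): centre of the black round knob in the middle of the keeper bar, diameter 22 mm, standing along the board's normal, 35 mm off the board's surface; the knob's top is 13.5 mm further out and the bar's top 15.5 mm further in. When home it is 34 mm up-slope of the middle bay's seat. Axes: x up-slope, y left, z the board's outward normal
- bearing_a: small ball bearing, 47 mm diameter, 14 mm thick, 0.11 kg (all bearings: grip across the outer ring, the bore takes no finger), starts in one of the rack's bays. Origin: centre of its underside; z its axis
- bearing_b: small ball bearing like bearing_a, starts in another bay
- bearing_large: the wrong bearing: 60 mm diameter, 18 mm thick, 0.25 kg, starts in one of the three bays, its centre 28.8 mm up-slope of the pins. Origin: centre of its underside; z its axis
- bearing_spare: the matching small bearing (47 mm diameter, 14 mm thick), starts flat in a compartment of the stock tray. Origin: centre of its underside; z its axis
- bearing_other: another stock bearing, 62 mm diameter, 16 mm thick, flat in another compartment of the tray; it stays there
- tray: blue plastic stock tray, 96 (x) x 336 (y) x 22 mm, fixed, open on top. Origin: centre of its underside; floor 3 mm thick. Three compartments side by side along its y, centres at y = -111, 0 and +111 mm, each 108 mm along y and 90 mm along x; walls 3 mm. The +111 mm compartment (left end, nearest the rack) starts empty. A vice 153 mm high stands 70 mm or more behind its middle line
- calipers: steel vernier calipers, 74 x 210 x 8 mm, lying on the bench in front of the rack; origin: centre of the underside
- tape_roll: roll of black tape, diameter 68 mm, 19 mm high, lying flat on the bench to the right of the tray; origin: centre of the underside
- aerosol: dark spray can, diameter 65 mm, 216 mm tall, standing to the right of the tray; origin: centre of the underside

How it is judged:
By the outcome, as a careful person would: the job done as asked, in the order asked, and still so for the second after the job is handed in, with the robot touching nothing.
It also fails if it takes over 59 s, if anything falls off the work surface, if the arm or the gripper's body presses on something with over 40 N, if the wrist force passes 120 N, or if a joint passes its speed limit or range.

## Working session

There is one attempt and no reset: what is moved stays moved. The work goes in short steps, Python scripts to look and compute and a tool call to move; the robot and the scene stay as the last step left them, time stands still between calls to the robot, and variables do not carry over. Pictures are saved under pics/ and viewed, at most 10 in all, crops included, and the job is handed in when it is done.

Besides the shell and the picture viewer there is one more tool, called as a command line: name --argument value ..., lists and objects as JSON in quotes. apply_moves: Moves the arm, as the interface text tells. Its arguments: {"type":"object","properties":{"plan":{"type":"array","items":{"type":"object","properties":{"grip":{"type":"number"},"dx":{"type":"number"},"dy":{"type":"number"},"dz":{"type":"number"},"ax":{"type":"number"},"ay":{"type":"number"},"az":{"type":"number"}}}}},"required":["plan"]}

```bash
mkdir -p pics
cat > h.py <<'E'
import numpy as np, cv2
from plant import arm
from scipy.spatial.transform import Rotation as Ro
def q2R(q): return Ro.from_quat([q[1],q[2],q[3],q[0]]).as_matrix()
def cloud(name):
    s=arm.sense(); im,d=arm.read_camera(name); m=arm.camera_model(name)
    v,u=np.mgrid[0:480,0:640]
    P=np.stack([(u-m['cx'])/m['fx']*d,(v-m['cy'])/m['fy']*d,d],-1)
    if name=='wrist':
        H=np.array(m['hand_eye']); P=P@H[:3,:3].T+H[:3,3]
        P=P@q2R(s['orientation']).T+np.array(s['tool_pos'])
    else: P=(P-np.array(m['t']))@np.array(m['R'])
    P[d==0]=np.nan
    return im,P
def save(im,f): cv2.imwrite('pics/'+f,im[...,::-1])
E
python3 - <<'E'
from h import *
for n in('scene','top'):
    im,P=cloud(n); save(im,n+'.png'); np.save(n+'.npy',P); np.save(n+'_im.npy',im)
s=arm.sense(); print(s); print(arm.tip_extent)
for n in('scene','top'): m=arm.camera_model(n); print(n,-np.array(m['R']).T@m['t'])
print(arm.camera_model('wrist'))
E
```

```text
{'clock': 0.1, 'qpos': array([-1.27030458e+00,  2.91269361e-01, -1.54019100e-01,  1.12666622e+00,
        1.64170657e-05,  1.43151456e+00]), 'dq': array([ 8.26537365e-06, -2.40061327e-03,  1.39270317e-03, -5.59491987e-04,
       -2.12278586e-03,  1.87533926e-03]), 'joint_torque': array([ 8.83582361e-04, -5.37976742e+01,  3.31918824e+01,  9.37116070e-03,
       -1.51491918e-04, -1.25652645e-05]), 'tool_pos': array([ 0.22344264, -0.47476709,  0.30337792]), 'orientation': array([-5.77957368e-04,  9.75921994e-01,  2.18119064e-01, -3.84521327e-05]), 'contact_force': array([-0.48185585,  0.38188734, -0.48888767]), 'wrist_torque': array([ 0.01584004, -0.0583336 , -0.02744627]), 'finger_force': 0.0, 'width': 0.08561413368358403}
0.0726
scene [-0.32708381  0.43598245  0.8793961 ]
top [ 0.40137254 -0.05727658  1.12398723]
{'fx': 373.59252377436894, 'fy': 373.59252377436894, 'cx': 323.77058688763776, 'cy': 235.79600725940722, 'hand_eye': array([[-3.26550473e-04, -9.55854200e-01, -2.93841185e-01,
         7.58582911e-02],
       [ 9.99999946e-01, -3.17812854e-04, -7.74830281e-05,
        -3.62547031e-04],
       [-1.93240277e-05, -2.93841195e-01,  9.55854252e-01,
        -6.93130499e-02],
       [ 0.00000000e+00,  0.00000000e+00,  0.00000000e+00,
         1.00000000e+00]])}
```

View pics/scene.png

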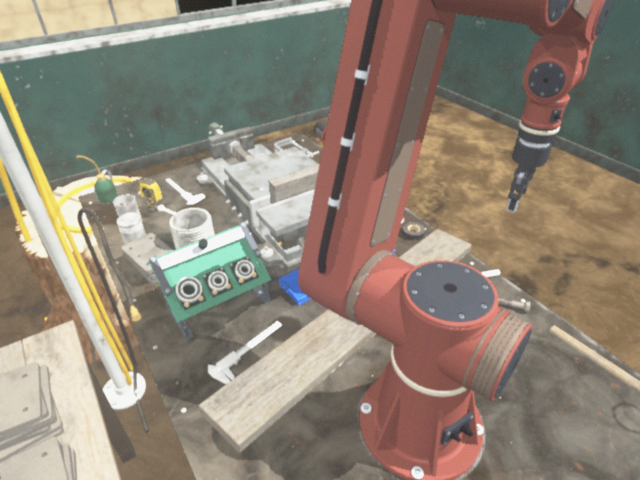

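View pics/top.png

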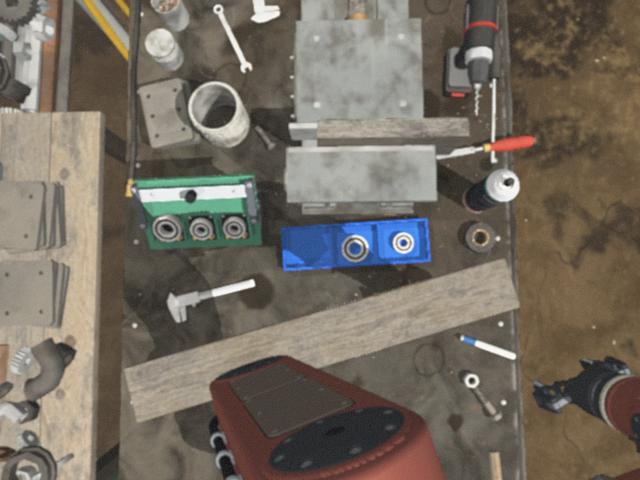

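The scene picture shows the rack and tray. In the top picture the large bearing is in the left bay (169,229), with small ones at (203,230) and (236,229). The keeper knob is at (191,196). The tray spans (282-430, 219-270): empty compartment at left, other bearing at (355,249), spare at (403,242).

```bash
cat > m1.py <<'E'
from h import *
P=np.load('top.npy'); im=np.load('top_im.npy')
hsv=cv2.cvtColor(im,cv2.COLOR_RGB2HSV)
blue=(hsv[...,0]>105)&(hsv[...,0]<125)&(hsv[...,1]>150); blue[:200]=0;blue[290:]=0;blue[:,:260]=0;blue[:,440:]=0
p=P[blue]; p=p[np.isfinite(p[:,0])]; print('blue z pct',np.percentile(p[:,2],[2,50,98]))
r=p[p[:,2]>0.012]; print('tray',cv2.minAreaRect(r[:,:2].astype(np.float32)))
g=(hsv[...,0]>60)&(hsv[...,0]<90)&(hsv[...,1]>90); g[:170]=0;g[255:]=0;g[:,:125]=0;g[:,270:]=0
p=P[g]; p=p[np.isfinite(p[:,0])]
for k in range(6):
    c=p.mean(0); n=np.linalg.svd(p-c,full_matrices=0)[2][2]; e=(p-c)@n; p=p[abs(e)<max(.003,1.5*e.std())]
n*=np.sign(n[2]); print('plane',c,n,'tilt',np.degrees(np.arccos(n[2])),'yaw',np.degrees(np.arctan2(-n[1],-n[0])),len(p),e.std())
up=np.array([-n[0],-n[1],0]);up/=np.linalg.norm(up);yl=np.array([-up[1],up[0],0]);us=np.cross(yl,n)
def feat(u,v,rr=16,lo=.008,hi=.025):
    q=P[v-rr:v+rr+1,u-rr:u+rr+1].reshape(-1,3);h=(q-c)@n
    q=q[(h>lo)&(h<hi)]; a=np.c_[(q-c)@us,(q-c)@yl].astype(np.float32)
    return a,np.nanmedian((q-c)@n)
for u,v in((169,229),(203,230),(236,229)):
    a,h=feat(u,v); cc,rad=cv2.minEnclosingCircle(a); x=c+cc[0]*us+cc[1]*yl; print('bearing',cc,rad,h,x)
a,h=feat(191,196,9,.03,.06);print('knob',a.mean(0),a.min(0),a.max(0),h,c+a.mean(0)[0]*us+a.mean(0)[1]*yl)
for u,v in((355,249),(403,242)):
    q=P[v-20:v+21,u-20:u+21].reshape(-1,3);bl=blue[v-20:v+21,u-20:u+21].ravel(); q=q[~bl&(q[:,2]>.01)&(q[:,2]<.03)]
    cc=cv2.minEnclosingCircle(q[:,:2].astype(np.float32));print(cc,np.median(q[:,:2],0),np.median(q[:,2]))
for u,v in((212,300),(222,270)):print(P[v,u])
q=P[280:325,160:260].reshape(-1,3);print('bench z',np.nanmedian(q[:,2]))
print('vice',[P[v,u].round(3) for u,v in((310,208),(400,208),(300,180),(360,150),(430,195),(420,205),(380,130))])
E
python3 m1.py
```

```text
blue z pct [-0.00163053  0.0033668   0.02399894]
tray ((0.4781641662120819, -0.12341372668743134), (0.10139451920986176, 0.34078752994537354), 3.1528220176696777)
plane [0.5496622  0.21460768 0.12798263] [-0.57195034 -0.01928356  0.82006155] tilt 34.909044027310074 yaw 1.9310210234018783 2752 0.001386310478615832
bearing (-0.04738335311412811, 0.07297680526971817) 0.04428478330373764 0.01641047407055545 [0.50836795 0.2862337  0.10086631]
bearing (-0.0456450954079628, -0.001368056982755661) 0.041741177439689636 0.012787278414032714 [0.51229777 0.21197909 0.10186107]
bearing (-0.03578132390975952, -0.07707063853740692) 0.049520671367645264 0.013109068523638821 [0.52293297 0.13659206 0.10750586]
knob [ 0.04867514 -0.00092124] [ 0.03623757 -0.01036156] [0.0578462  0.01136372] 0.04741899127487593 [0.58958719 0.215032   0.15583821]
((0.46052518486976624, -0.12274676561355591), 0.03860073164105415) [ 0.46815831 -0.12387945] 0.017984913200646224
((0.48089897632598877, -0.23510625958442688), 0.02357691526412964) [ 0.48123266 -0.23548339] 0.01574489227840794
[ 0.3489376   0.21493461 -0.00038625]
[ 4.19819128e-01  1.91586393e-01 -3.55040296e-04]
bench z 0.0005533804243648801
vice [array([ 0.563, -0.02 ,  0.024]), array([ 0.562, -0.231,  0.013]), array([ 0.603, -0.004,  0.15 ]), array([ 0.665, -0.129,  0.149]), array([ 0.568, -0.272,  0.151]), array([ 0.571, -0.281, -0.   ]), array([ 0.69 , -0.165,  0.204])]
```

```bash
cat > plan.py <<'E'
from h import *
C=np.array([0.5496622,0.21460768,0.12798263]);n=np.array([-0.57195034,-0.01928356,0.82006155])
yw=np.radians(1.93);t=np.radians(35);n=np.array([-np.sin(t)*np.cos(yw),-np.sin(t)*np.sin(yw),np.cos(t)])
yl=np.array([-np.sin(yw),np.cos(yw),0]);us=np.cross(yl,n)
RR=np.c_[yl,us,-n]   # tool at rack: camera to the left
def Rdown(yaw): c,s=np.cos(yaw),np.sin(yaw); return np.array([[c,s,0],[s,-c,0],[0,0,-1.]])
def board(a,b,h=0): return C+a*us+b*yl+h*n
def rows(targets,grip,dec=1,start=None):
    "targets: list of (pos,R); prints rows, rounding errors carried forward"
    s=arm.sense(); p,R=(np.array(s['tool_pos']),q2R(s['orientation'])) if start is None else start
    out=[]
    for pt,Rt in targets:
        for k in range(60):
            d=R.T@(pt-p)/.025; w=Ro.from_matrix(R.T@Rt).as_rotvec()/np.radians(6)
            N=max(1,np.ceil(max(abs(d).max(),abs(w).max(),np.linalg.norm(d)/1.9)-.03))
            # straight world line: shift applied along axes at row start
            dd=np.clip(np.round(d/N,dec),-1,1); ww=np.clip(np.round(w/N,dec),-1,1)
            if not(dd.any() or ww.any()): break
            p=p+R@dd*.025; R=R@Ro.from_rotvec(ww*np.radians(6)).as_matrix(); out.append((dd,ww))
            if N==1: break
    for i in range(0,len(out),5):
        print('['+','.join('{'+f'"grip":{grip},'+','.join(f'"{k}":{x:g}' for k,x in zip(('dx','dy','dz','ax','ay','az'),np.r_[d,w]) if x)+'}' for d,w in out[i:i+5])+']')
    print('end',p.round(4)); return p,R
E
python3 - <<'E'
from plan import *
Pm=np.vstack([np.load(f+'.npy').reshape(-1,3) for f in('top','scene')])
for y0 in(.3,.33,.36,.39,.42,.45):
  print(y0,[ (round(float(q[:,2].max()),2) if len(q) else None) for x0 in np.arange(.25,.7,.05) for q in [Pm[(Pm[:,1]>y0)&(Pm[:,1]<y0+.03)&(Pm[:,0]>x0)&(Pm[:,0]<x0+.05)&(Pm[:,2]<.8)]]])
print(n,us)
v=board(-.03,.05,.18); print(v)
e=rows([(np.array([.36,-.2,.33]),q2R(arm.sense()['orientation'])@Ro.from_euler('z',-30,degrees=True).as_matrix()),(v,RR)],1)
E
```

```text
0.3 [0.0, 0.01, 0.01, 0.01, 0.12, 0.16, 0.19, 0.17, 0.01]
0.33 [0.01, 0.01, 0.01, 0.01, 0.1, 0.16, 0.19, 0.17, 0.01]
0.36 [0.01, 0.01, 0.01, 0.01, 0.01, 0.01, 0.0, 0.0, 0.0]
0.39 [0.01, 0.01, 0.01, 0.0, 0.01, 0.01, 0.02, 0.03, 0.02]
0.42 [0.0, 0.01, 0.0, 0.01, 0.01, 0.0, 0.02, 0.02, 0.0]
0.45 [None, None, None, None, None, None, None, -0.84, -0.84]
[-0.57325106 -0.01931719  0.81915204] [0.81868735 0.0275878  0.57357644]
[0.42023246 0.26027459 0.2582227 ]
[{"grip":1,"dx":1,"dy":-0.8,"dz":-0.1,"az":-0.5},{"grip":1,"dx":1,"dy":-0.7,"dz":-0.1,"az":-0.5},{"grip":1,"dx":0.9,"dy":-0.6,"dz":-0.1,"az":-0.4},{"grip":1,"dx":0.9,"dy":-0.5,"dz":-0.1,"az":-0.4},{"grip":1,"dx":1,"dy":-0.5,"dz":-0.1,"az":-0.5}]
[{"grip":1,"dx":1,"dy":-0.5,"dz":-0.1,"az":-0.4},{"grip":1,"dx":0.8,"dy":-0.3,"dz":-0.1,"az":-0.4},{"grip":1,"dx":0.9,"dy":-0.3,"dz":-0.1,"az":-0.4},{"grip":1,"dx":0.9,"dy":-0.3,"dz":-0.1,"az":-0.4},{"grip":1,"dx":0.9,"dy":-0.2,"dz":-0.1,"az":-0.4}]
[{"grip":1,"dx":0.9,"dy":-0.2,"az":-0.3},{"grip":1,"dx":0.8,"dy":-0.2,"dz":-0.1,"az":-0.4},{"grip":1,"dx":1,"dy":-0.5,"dz":0.2,"ax":-0.3,"ay":0.1
[... 441 characters left out ...]
z":0.1,"ax":-0.3,"ay":0.1,"az":-0.3}]
[{"grip":1,"dx":1,"dy":-0.3,"dz":0.2,"ax":-0.3,"ay":0.1,"az":-0.3},{"grip":1,"dx":1,"dy":-0.2,"dz":0.2,"ax":-0.3,"ay":0.1,"az":-0.3},{"grip":1,"dx":1,"dy":-0.2,"dz":0.1,"ax":-0.3,"ay":0.1,"az":-0.4},{"grip":1,"dx":1,"dy":-0.2,"dz":0.2,"ax":-0.3,"ay":0.1,"az":-0.3},{"grip":1,"dx":1,"dy":-0.1,"dz":0.2,"ax":-0.3,"ay":0.1,"az":-0.4}]
[{"grip":1,"dx":1,"dy":-0.1,"dz":0.2,"ax":-0.3,"ay":0.1,"az":-0.3},{"grip":1,"dx":1,"dy":-0.1,"dz":0.2,"ax":-0.4,"ay":0.1,"az":-0.4},{"grip":1,"dx":1,"dz":0.1,"ax":-0.3,"ay":0.1,"az":-0.3},{"grip":1,"dx":1,"dz":0.2,"ax":-0.4,"ay":0.1,"az":-0.4},{"grip":1,"dx":0.9,"dz":0.2,"ax":-0.3,"ay":0.1,"az":-0.3}]
end [0.4215 0.2591 0.2582]
```

apply_moves --plan '[{"grip": 1,"dx": 1,"dy": -0.8,"dz": -0.1,"az": -0.5},{"grip": 1,"dx": 1,"dy": -0.7,"dz": -0.1,"az": -0.5},{"grip": 1,"dx": 0.9,"dy": -0.6,"dz": -0.1,"az": -0.4},{"grip": 1,"dx": 0.9,"dy": -0.5,"dz": -0.1,"az": -0.4},{"grip": 1,"dx": 1,"dy": -0.5,"dz": -0.1,"az": -0.5}]'

```text
invalid input
```

apply_moves --plan '[{"grip": 1,"dx": 1,"dy": -0.5,"dz": -0.1,"az": -0.4},{"grip": 1,"dx": 0.8,"dy": -0.3,"dz": -0.1,"az": -0.4},{"grip": 1,"dx": 0.9,"dy": -0.3,"dz": -0.1,"az": -0.4},{"grip": 1,"dx": 0.9,"dy": -0.3,"dz": -0.1,"az": -0.4},{"grip": 1,"dx": 0.9,"dy": -0.2,"dz": -0.1,"az": -0.4}]'

```text
invalid input
```

apply_moves --plan '[{"grip": 1,"dx": 0.9,"dy": -0.2,"az": -0.3},{"grip": 1,"dx": 0.8,"dy": -0.2,"dz": -0.1,"az": -0.4},{"grip": 1,"dx": 1,"dy": -0.5,"dz": 0.2,"ax": -0.3,"ay": 0.1,"az": -0.3},{"grip": 1,"dx": 1,"dy": -0.5,"dz": 0.2,"ax": -0.3,"ay": 0.1,"az": -0.4},{"grip": 1,"dx": 1,"dy": -0.4,"dz": 0.2,"ax": -0.3,"ay": 0.1,"az": -0.3}]'

```text
invalid input
```

apply_moves --plan '[{"grip": 1,"dx": 0.9,"dy": -0.4,"dz": 0.1,"ax": -0.3,"ay": 0.1,"az": -0.3},{"grip": 1,"dx": 1,"dy": -0.4,"dz": 0.1,"ax": -0.3,"ay": 0.1,"az": -0.3},{"grip": 1,"dx": 1,"dy": -0.3,"dz": 0.1,"ax": -0.3,"ay": 0.1,"az": -0.3},{"grip": 1,"dx": 1,"dy": -0.3,"dz": 0.2,"ax": -0.3,"ay": 0.1,"az": -0.3},{"grip": 1,"dx": 1,"dy": -0.3,"dz": 0.1,"ax": -0.3,"ay": 0.1,"az": -0.3}]'

```text
clock: 0.6
tool_pos: [0.3117, -0.3783, 0.2882]
orientation: [0.071, 0.952, 0.294, 0.043]
contact_force: [1.2, -0.3, 0.1]
width: 0.0857
finger_force: 0.0
```

apply_moves --plan '[{"grip": 1,"dx": 1,"dy": -0.3,"dz": 0.2,"ax": -0.3,"ay": 0.1,"az": -0.3},{"grip": 1,"dx": 1,"dy": -0.2,"dz": 0.2,"ax": -0.3,"ay": 0.1,"az": -0.3},{"grip": 1,"dx": 1,"dy": -0.2,"dz": 0.1,"ax": -0.3,"ay": 0.1,"az": -0.4},{"grip": 1,"dx": 1,"dy": -0.2,"dz": 0.2,"ax": -0.3,"ay": 0.1,"az": -0.3},{"grip": 1,"dx": 1,"dy": -0.1,"dz": 0.2,"ax": -0.3,"ay": 0.1,"az": -0.4}]'

```text
clock: 1.1
tool_pos: [0.3986, -0.2846, 0.267]
orientation: [0.142, 0.912, 0.375, 0.084]
contact_force: [-0.3, 0.1, -0.1]
width: 0.0858
finger_force: 0.0
```

apply_moves --plan '[{"grip": 1,"dx": 1,"dy": -0.1,"dz": 0.2,"ax": -0.3,"ay": 0.1,"az": -0.3},{"grip": 1,"dx": 1,"dy": -0.1,"dz": 0.2,"ax": -0.4,"ay": 0.1,"az": -0.4},{"grip": 1,"dx": 1,"dz": 0.1,"ax": -0.3,"ay": 0.1,"az": -0.3},{"grip": 1,"dx": 1,"dz": 0.2,"ax": -0.4,"ay": 0.1,"az": -0.4},{"grip": 1,"dx": 0.9,"dz": 0.2,"ax": -0.3,"ay": 0.1,"az": -0.3}]'

```text
invalid input
```

```bash
sed -i "s/ if x) *+'}'/)+'}'/" plan.py; sed -i "s/ for k,x in zip(\(.*\)np.r_\[d,w\]) if x)/ for k,x in zip(\1np.r_[d,w]+0.0))/" plan.py
python3 - <<'E'
from plan import *
rows([(board(-.03,.05,.18),RR)],1)
E
```

```text
[{"grip":1,"dx":1,"dy":-0.9,"dz":-0.2,"ax":-0.1,"ay":0.2,"az":-0.4},{"grip":1,"dx":1,"dy":-0.8,"dz":-0.2,"ax":-0.1,"ay":0.2,"az":-0.4},{"grip":1,"dx":0.9,"dy":-0.7,"dz":-0.2,"ax":-0.1,"ay":0.2,"az":-0.4},{"grip":1,"dx":1,"dy":-0.7,"dz":-0.2,"ax":-0.1,"ay":0.2,"az":-0.4},{"grip":1,"dx":0.9,"dy":-0.6,"dz":-0.1,"ax":-0.1,"ay":0.2,"az":-0.4}]
[{"grip":1,"dx":1,"dy":-0.5,"dz":-0.1,"ax":-0.1,"ay":0.2,"az":-0.4},{"grip":1,"dx":1,"dy":-0.5,"dz":-0.1,"ax":-0.1,"ay":0.1,"az":-0.4},{"grip":1,"dx":0.9,"dy":-0.4,"dz":-0.1,"ax":-0.1,"ay":0.1,"az":-0.3},{"grip":1,"dx":1,"dy":-0.4,"dz":-0.1,"ax":-0.1,"ay":0.1,"az":-0.3},{"grip":1,"dx":1,"dy":-0.4,"dz":-0.1,"ax":-0.1,"ay":0.1,"az":-0.3}]
[{"grip":1,"dx":1,"dy":-0.3,"dz":-0.1,"ax":-0.1,"ay":0.1,"az":-0.4},{"grip":1,"dx":1,"dy":-0.3,"dz":-0.1,"ax":-0.1,"ay":0.2,"az":-0.3},{"grip":1,"dx":1,"dy":-0.2,"dz":-0.1,"ax":-0.1,"ay":0.1,"az":-0.4},{"grip":1,"dx":1,"dy":-0.2,"dz":-0,"ax":-0.1,"ay":0.2,"az":-0.3},{"grip":1,"dx":0.9,"dy":-0.2,"dz":-0,"ax":-0.1,"ay":0.1,"az":-0.3}]
[{"grip":1,"dx":0.9,"dy":-0.1,"dz":-0,"ax":-0.1,"ay":0.1,"az":-0.3},{"grip":1,"dx":0.9,"dy":-0.1,"dz":-0,"ax":-0.1,"ay":0.1,"az":-0.3},{"grip":1,"dx":0.9,"dy":-0.1,"dz":-0,"ax":-0.2,"ay":0.1,"az":-0.3},{"grip":1,"dx":0.8,"dy":-0,"dz":-0,"ax":-0.1,"ay":0.1,"az":-0.3},{"grip":1,"dx":0.9,"dy":-0,"dz":-0,"ax":-0.2,"ay":0.2,"az":-0.3}]
[{"grip":1,"dx":0.8,"dy":0,"dz":-0,"ax":-0.1,"ay":0.1,"az":-0.3}]
end [0.4202 0.26   0.2579]
```

apply_moves --plan '[{"grip": 1,"dx": 1,"dy": -0.9,"dz": -0.2,"ax": -0.1,"ay": 0.2,"az": -0.4},{"grip": 1,"dx": 1,"dy": -0.8,"dz": -0.2,"ax": -0.1,"ay": 0.2,"az": -0.4},{"grip": 1,"dx": 0.9,"dy": -0.7,"dz": -0.2,"ax": -0.1,"ay": 0.2,"az": -0.4},{"grip": 1,"dx": 1,"dy": -0.7,"dz": -0.2,"ax": -0.1,"ay": 0.2,"az": -0.4},{"grip": 1,"dx": 0.9,"dy": -0.6,"dz": -0.1,"ax": -0.1,"ay": 0.2,"az": -0.4}]'

```text
clock: 1.6
tool_pos: [0.4026, -0.131, 0.2635]
orientation: [0.153, 0.859, 0.473, 0.126]
contact_force: [0.8, -0.4, -0.1]
width: 0.0853
finger_force: 0.0
```

apply_moves --plan '[{"grip": 1,"dx": 1,"dy": -0.5,"dz": -0.1,"ax": -0.1,"ay": 0.2,"az": -0.4},{"grip": 1,"dx": 1,"dy": -0.5,"dz": -0.1,"ax": -0.1,"ay": 0.1,"az": -0.4},{"grip": 1,"dx": 0.9,"dy": -0.4,"dz": -0.1,"ax": -0.1,"ay": 0.1,"az": -0.3},{"grip": 1,"dx": 1,"dy": -0.4,"dz": -0.1,"ax": -0.1,"ay": 0.1,"az": -0.3},{"grip": 1,"dx": 1,"dy": -0.4,"dz": -0.1,"ax": -0.1,"ay": 0.1,"az": -0.3}]'

```text
clock: 2.1
tool_pos: [0.409, 0.0033, 0.261]
orientation: [0.171, 0.805, 0.548, 0.151]
contact_force: [0.3, -0.2, 0.1]
width: 0.0852
finger_force: 0.0
```

apply_moves --plan '[{"grip": 1,"dx": 1,"dy": -0.3,"dz": -0.1,"ax": -0.1,"ay": 0.1,"az": -0.4},{"grip": 1,"dx": 1,"dy": -0.3,"dz": -0.1,"ax": -0.1,"ay": 0.2,"az": -0.3},{"grip": 1,"dx": 1,"dy": -0.2,"dz": -0.1,"ax": -0.1,"ay": 0.1,"az": -0.4},{"grip": 1,"dx": 1,"dy": -0.2,"dz": 0,"ax": -0.1,"ay": 0.2,"az": -0.3},{"grip": 1,"dx": 0.9,"dy": -0.2,"dz": 0,"ax": -0.1,"ay": 0.1,"az": -0.3}]'

```text
clock: 2.6
tool_pos: [0.4148, 0.1298, 0.2596]
orientation: [0.185, 0.742, 0.619, 0.179]
contact_force: [1.1, -0.7, 0.2]
width: 0.0853
finger_force: 0.0
```

apply_moves --plan '[{"grip": 1,"dx": 0.9,"dy": -0.1,"dz": 0,"ax": -0.1,"ay": 0.1,"az": -0.3},{"grip": 1,"dx": 0.9,"dy": -0.1,"dz": 0,"ax": -0.1,"ay": 0.1,"az": -0.3},{"grip": 1,"dx": 0.9,"dy": -0.1,"dz": 0,"ax": -0.2,"ay": 0.1,"az": -0.3},{"grip": 1,"dx": 0.8,"dy": 0,"dz": 0,"ax": -0.1,"ay": 0.1,"az": -0.3},{"grip": 1,"dx": 0.9,"dy": 0,"dz": 0,"ax": -0.2,"ay": 0.2,"az": -0.3}]'

```text
clock: 3.1
tool_pos: [0.4203, 0.2397, 0.2582]
orientation: [0.205, 0.678, 0.674, 0.209]
contact_force: [0.9, 0.2, -0.3]
width: 0.0854
finger_force: 0.0
```

apply_moves --plan '[{"grip": 1,"dx": 0.8,"dy": 0,"dz": 0,"ax": -0.1,"ay": 0.1,"az": -0.3},{"grip": 1,"dx": 0,"dy": 0,"dz": 0,"ax": 0,"ay": 0,"az": 0},{"grip": 1,"dx": 0,"dy": 0,"dz": 0,"ax": 0,"ay": 0,"az": 0}]'

```text
clock: 3.4
tool_pos: [0.4201, 0.2587, 0.2581]
orientation: [0.208, 0.665, 0.684, 0.213]
contact_force: [0.7, -0.3, 0.1]
width: 0.0856
finger_force: 0.0
```

```bash
cat > w.py <<'E'
from plan import *
im,P=cloud('wrist'); save(im,'w1.png'); np.save('w1.npy',P); np.save('w1i.npy',im)
hsv=cv2.cvtColor(im,cv2.COLOR_RGB2HSV); g=(hsv[...,0]>60)&(hsv[...,0]<90)&(hsv[...,1]>90)
p=P[g]; p=p[np.isfinite(p[:,0])]; h=(p-C)@n; p=p[abs(h-np.median(h))<.006]
c=p.mean(0); m=np.linalg.svd(p-c,full_matrices=0)[2][2]; m*=np.sign(m[2])
print('board h',np.median((p-C)@n),'normal',m,'model',n,'tool axes err',Ro.from_matrix(RR.T@q2R(arm.sense()['orientation'])).as_rotvec(degrees=True))
a=(P-C)@us; b=(P-C)@yl; H=(P-C)@n-np.median((p-C)@n)
# ortho map 0.5mm/px: a in [-.11,.08], b in [-.12,.13]
ok=np.isfinite(a)&(a>-.11)&(a<.09)&(b>-.13)&(b<.13)
r=((.09-a[ok])/5e-4).astype(int); q=((.13-b[ok])/5e-4).astype(int)
o=np.zeros((400,520,3),np.uint8); o[r,q]=im[ok]; o=cv2.morphologyEx(o,cv2.MORPH_CLOSE,np.ones((3,3)))
save(o,'w1o.png')
hm=np.zeros((400,520),np.float32); hm[r,q]=H[ok]
np.save('hm.npy',hm)
for nm,b0,lo,hi in(('L',.072,.0155,.021),('M',0,.0115,.017),('R',-.072,.0115,.017)):
    s=ok&(abs(b-b0)<.034)&(H>lo)&(H<hi)&(a<.0); q=np.c_[a[s],b[s]].astype(np.float32)
    if len(q)>20: print(nm,len(q),cv2.minEnclosingCircle(q),np.percentile(q,[1,99],axis=0).mean(0),np.median(H[s]))
s=ok&(H>.04)&(H<.06)&(a>0); 
if s.sum(): q=np.c_[a[s],b[s]].astype(np.float32); print('knob',cv2.minEnclosingCircle(q))
E
python3 w.py
```

```text
board h -0.0009633362771300478 normal [-0.57303272 -0.01919516  0.81930766] model [-0.57325106 -0.01931719  0.81915204] tool axes err [ 0.34117512 -0.32570866  0.26464877]
L 4583 ((-0.037530817091464996, 0.07289032638072968), 0.030208872631192207) [-0.03758639  0.07321294] 0.0175297067153297
M 2782 ((-0.047536976635456085, -0.00605253828689456), 0.035147055983543396) [-0.04593526 -0.00479236] 0.013343321960707264
R 2245 ((-0.048574890941381454, -0.07642614096403122), 0.03374694660305977) [-0.04597417 -0.07022879] 0.01332992726739305
knob ((0.036991432309150696, 0.0016564617399126291), 0.005399591755121946)
```

View pics/w1o.png

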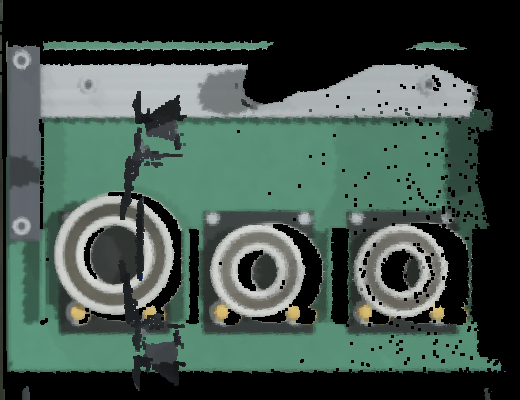

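The rectified board view shows the large bearing at (115,255) on pins (78,313) and (150,313). The middle one is at (257,270), the right one at (400,270), and the bar's lower edge is at row 118. The dark vertical strips are the gripper fingers.

Run:
```python
from plan import *
P=np.load('w1.npy'); s=arm.sense(); T=(P-s['tool_pos'])@q2R(s['orientation'])
k=np.isfinite(T[...,0])&(abs(T[...,0])<.03)&(abs(T[...,1])<.08)&(T[...,2]<.12)
q=T[k]; print(len(q))
for sg in(1,-1):
    z=q[q[:,1]*sg>0]; print(sg,np.percentile(z,[0,1,50,99,100],axis=0).round(4))
R=q2R(s['orientation'])
h=-.001
for H in(.15,.09,.075): print(H,board(-.0375,.073,h+H))
rows([(board(-.0375,.073,h+.1),RR)],1)
```

```text
60722
1 [[-0.0116  0.0001 -0.0239]
 [-0.0082  0.0011 -0.022 ]
 [ 0.0124  0.0428 -0.0003]
 [ 0.0208  0.0715  0.0544]
 [ 0.0224  0.0747  0.0612]]
-1 [[-0.0115 -0.0752 -0.0238]
 [-0.0082 -0.0718 -0.022 ]
 [ 0.0124 -0.043  -0.0008]
 [ 0.0208 -0.0011  0.0544]
 [ 0.0223 -0.0001  0.0612]]
0.15 [0.43108849 0.28365347 0.22852717]
0.09 [0.46548355 0.2848125  0.17937805]
0.075 [0.47408232 0.28510225 0.16709076]
[{"grip":1,"dx":0.3,"dy":-0.1,"dz":0.8,"ax":-0,"ay":0,"az":-0},{"grip":1,"dx":0.2,"dy":-0.1,"dz":0.8,"ax":-0,"ay":0,"az":-0},{"grip":1,"dx":0.3,"dy":-0,"dz":0.8,"ax":-0,"ay":0,"az":-0},{"grip":1,"dx":0.2,"dy":-0.1,"dz":0.8,"ax":-0.1,"ay":0.1,"az":-0}]
end [0.4588 0.2842 0.188 ]
```

apply_moves --plan '[{"grip": 1,"dx": 0.3,"dy": -0.1,"dz": 0.8,"ax": 0,"ay": 0,"az": 0},{"grip": 1,"dx": 0.2,"dy": -0.1,"dz": 0.8,"ax": 0,"ay": 0,"az": 0},{"grip": 1,"dx": 0.3,"dy": 0,"dz": 0.8,"ax": 0,"ay": 0,"az": 0},{"grip": 1,"dx": 0.2,"dy": -0.1,"dz": 0.8,"ax": -0.06,"ay": 0.05,"az": -0.04},{"grip": 1,"dx": 0,"dy": 0,"dz": 0,"ax": 0,"ay": 0,"az": 0}]'

```text
clock: 3.95
tool_pos: [0.459, 0.2835, 0.1864]
orientation: [0.209, 0.664, 0.685, 0.215]
contact_force: [-0.5, 0.9, -0.4]
width: 0.0854
finger_force: 0.0
```

Run:
```python
from plan import *
rows([(board(-.0375,.073,-.001+.0695),RR)],1,2)
```

```text
[{"grip":1,"dx":0.02,"dy":0.03,"dz":0.6,"ax":-0.01,"ay":0.01,"az":-0},{"grip":1,"dx":0.02,"dy":0.02,"dz":0.6,"ax":-0.01,"ay":0.01,"az":-0.01}]
end [0.4772 0.2851 0.1625]
```

apply_moves --plan '[{"grip": 1,"dx": 0.02,"dy": 0.03,"dz": 0.6,"ax": 0,"ay": 0,"az": 0},{"grip": 1,"dx": 0.02,"dy": 0.02,"dz": 0.6,"ax": 0,"ay": 0,"az": 0},{"grip": 0.5,"dx": 0,"dy": 0,"dz": 0,"ax": 0,"ay": 0,"az": 0},{"grip": 0.3,"dx": 0,"dy": 0,"dz": 0,"ax": 0,"ay": 0,"az": 0},{"grip": 0.3,"dx": 0,"dy": 0,"dz": 0,"ax": 0,"ay": 0,"az": 0}]'

```text
clock: 4.45
tool_pos: [0.4767, 0.2858, 0.1654]
orientation: [0.21, 0.663, 0.685, 0.216]
contact_force: [-1.7, -1.8, 1.5]
width: 0.0578
finger_force: 63.3
```

apply_moves --plan '[{"grip": 0.3,"dx": 0,"dy": 0,"dz": 0,"ax": 0,"ay": 0,"az": 0},{"grip": 0.3,"dx": 0,"dy": 0,"dz": 0,"ax": 0,"ay": 0,"az": 0},{"grip": 0.3,"dx": 0,"dy": 0,"dz": 0,"ax": 0,"ay": 0,"az": 0}]'

```text
clock: 4.75
tool_pos: [0.4767, 0.2858, 0.1654]
orientation: [0.21, 0.663, 0.685, 0.216]
contact_force: [-6.5, -3.5, 6.2]
width: 0.0581
finger_force: 63.7
```

Run:
```python
from plan import *
s=arm.sense(); d=np.array(s['tool_pos'])-C; print('h above board',d@n+.001,'a',d@us,'b',d@yl)
print(Ro.from_matrix(RR.T@q2R(s['orientation'])).as_rotvec(degrees=True))
```

```text
h above board 0.07209161868647655 a -0.0363681556726686 b 0.07356612853601585
[-0.07155406 -0.04562553  0.01451127]
```

apply_moves --plan '[{"grip": 0.3,"dx": 0,"dy": 0,"dz": -0.3,"ax": 0,"ay": 0,"az": 0},{"grip": 0.3,"dx": 0,"dy": 0,"dz": -0.5,"ax": 0,"ay": 0,"az": 0},{"grip": 0.3,"dx": 0,"dy": 0,"dz": -0.8,"ax": 0,"ay": 0,"az": 0},{"grip": 0.3,"dx": 0,"dy": 0,"dz": -1,"ax": 0,"ay": 0,"az": 0},{"grip": 0.3,"dx": 0,"dy": 0,"dz": -1,"ax": 0,"ay": 0,"az": 0}]'

```text
clock: 5.25
tool_pos: [0.4245, 0.2843, 0.2393]
orientation: [0.209, 0.663, 0.686, 0.217]
contact_force: [1.1, -0.6, -1.8]
width: 0.0578
finger_force: 64.7
```

Run:
```python
from plan import *
s=arm.sense();print(s['width'],s['finger_force'])
im,P=cloud('wrist'); save(im,'w2.png')
R=q2R(s['orientation']); T=(P-s['tool_pos'])@R
q=T[np.isfinite(T[...,0])]; q=q[(abs(q[:,1])<.024)&(abs(q[:,0])<.04)&(q[:,2]>.03)&(q[:,2]<.075)]
print(np.percentile(q,[1,10,50,90,99],axis=0).round(4))
# fit top plane
A=np.c_[q[:,:2],np.ones(len(q))];k=np.linalg.lstsq(A,q[:,2],rcond=None)[0];print('plane',k, cv2.minEnclosingCircle(q[:,:2].astype(np.float32)))
```

```text
0.05775036650291534 64.67376351356506
[[-0.0281 -0.0234  0.053 ]
 [-0.0219 -0.0188  0.0537]
 [ 0.0027 -0.0001  0.0557]
 [ 0.0262  0.0188  0.0639]
 [ 0.0293  0.0235  0.0705]]
plane [0.01665201 0.00160043 0.0568326 ] ((-0.0004010275297332555, -0.00016325780597981066), 0.03051779791712761)
```

View pics/w2.png

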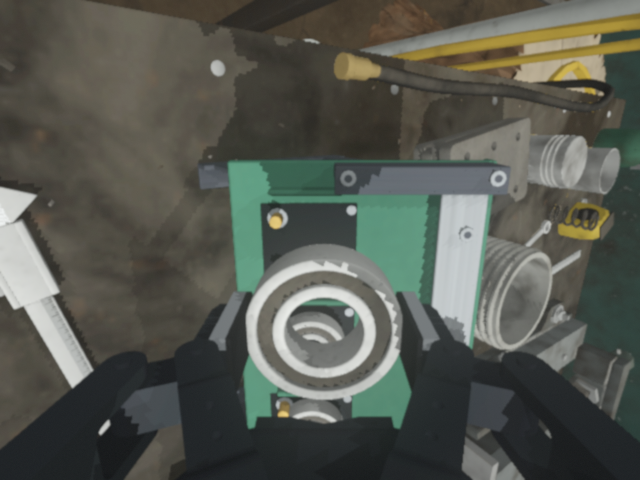

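The bearing is held centred between the pads at about (323,320), and its bay's pins are uncovered at (277,218) and (284,408).

```bash
cat >> plan.py <<'E'
RT=Rdown(np.pi+np.radians(3.15)); TC=np.array([.4775,-.1234,0]); ty=np.array([-np.sin(np.radians(3.15)),np.cos(np.radians(3.15)),0])
def tray(y,z): return TC+y*ty+np.array([0,0,z])
E
python3 - <<'E'
from plan import *
print(tray(.111,0),tray(-.111,0))
rows([(tray(.111,.19),RT)],.3)
E
```

```text
[ 0.47140053 -0.01256771  0.        ] [ 0.48359947 -0.23423229  0.        ]
[{"grip":0.3,"dx":-0.8,"dy":0,"dz":0.2,"ax":0.3,"ay":0.3,"az":-1},{"grip":0.3,"dx":-0.8,"dy":-0.1,"dz":0.1,"ax":0.3,"ay":0.3,"az":-1},{"grip":0.3,"dx":-0.8,"dy":-0.2,"dz":0.1,"ax":0.3,"ay":0.3,"az":-1},{"grip":0.3,"dx":-0.8,"dy":-0.2,"dz":0.1,"ax":0.3,"ay":0.3,"az":-1},{"grip":0.3,"dx":-0.7,"dy":-0.3,"dz":0.1,"ax":0.3,"ay":0.3,"az":-1}]
[{"grip":0.3,"dx":-0.7,"dy":-0.4,"dz":0.1,"ax":0.3,"ay":0.3,"az":-1},{"grip":0.3,"dx":-0.7,"dy":-0.5,"dz":0.1,"ax":0.3,"ay":0.3,"az":-1},{"grip":0.3,"dx":-0.6,"dy":-0.5,"dz":0.1,"ax":0.3,"ay":0.3,"az":-1},{"grip":0.3,"dx":-0.6,"dy":-0.6,"dz":0.1,"ax":0.3,"ay":0.3,"az":-1},{"grip":0.3,"dx":-0.5,"dy":-0.6,"dz":0,"ax":0.3,"ay":0.3,"az":-1}]
[{"grip":0.3,"dx":-0.4,"dy":-0.7,"dz":0.1,"ax":0.3,"ay":0.3,"az":-0.9},{"grip":0.3,"dx":-0.4,"dy":-0.7,"dz":0.1,"ax":0.3,"ay":0.3,"az":-1},{"grip":0.3,"dx":-0.3,"dy":-0.8,"dz":0.1,"ax":0.3,"ay":0.4,"az":-0.9},{"grip":0.3,"dx":-0.3,"dy":-0.8,"dz":0.1,"ax":0.3,"ay":0.3,"az":-1},{"grip":0.3,"dx":-0.1,"dy":-0.7,"dz":0,"ax":0.2,"ay":0.3,"az":-0.9}]
end [ 0.4703 -0.012   0.1906]
```

apply_moves --plan '[{"grip": 0.3,"dx": -0.8,"dy": 0,"dz": 0.1,"ax": 0.3,"ay": 0.3,"az": -1},{"grip": 0.3,"dx": -0.8,"dy": -0.1,"dz": 0.1,"ax": 0.3,"ay": 0.3,"az": -1},{"grip": 0.3,"dx": -0.8,"dy": -0.2,"dz": 0.1,"ax": 0.3,"ay": 0.3,"az": -1},{"grip": 0.3,"dx": -0.8,"dy": -0.2,"dz": 0.1,"ax": 0.3,"ay": 0.3,"az": -1},{"grip": 0.3,"dx": -0.7,"dy": -0.3,"dz": 0.1,"ax": 0.3,"ay": 0.3,"az": -1}]'

```text
clock: 5.8
tool_pos: [0.4384, 0.1846, 0.2238]
orientation: [0.152, 0.457, 0.863, 0.152]
contact_force: [0.1, 0.7, -2.6]
width: 0.0577
finger_force: 64.9
```

apply_moves --plan '[{"grip": 0.3,"dx": -0.7,"dy": -0.4,"dz": 0.1,"ax": 0.3,"ay": 0.3,"az": -1},{"grip": 0.3,"dx": -0.7,"dy": -0.5,"dz": 0.1,"ax": 0.3,"ay": 0.3,"az": -1},{"grip": 0.3,"dx": -0.6,"dy": -0.5,"dz": 0.1,"ax": 0.3,"ay": 0.3,"az": -1},{"grip": 0.3,"dx": -0.6,"dy": -0.6,"dz": 0.1,"ax": 0.3,"ay": 0.3,"az": -1},{"grip": 0.3,"dx": -0.5,"dy": -0.6,"dz": 0,"ax": 0.3,"ay": 0.3,"az": -1}]'

```text
clock: 6.3
tool_pos: [0.4547, 0.0852, 0.2047]
orientation: [0.083, 0.216, 0.97, 0.075]
contact_force: [-0.0, -0.7, -2.5]
width: 0.0577
finger_force: 64.9
```

apply_moves --plan '[{"grip": 0.3,"dx": -0.4,"dy": -0.7,"dz": 0.1,"ax": 0.3,"ay": 0.3,"az": -0.9},{"grip": 0.3,"dx": -0.4,"dy": -0.7,"dz": 0.1,"ax": 0.3,"ay": 0.3,"az": -1},{"grip": 0.3,"dx": -0.3,"dy": -0.8,"dz": 0.1,"ax": 0.3,"ay": 0.4,"az": -0.9},{"grip": 0.3,"dx": -0.3,"dy": -0.8,"dz": 0.1,"ax": 0.3,"ay": 0.3,"az": -1},{"grip": 0.3,"dx": -0.1,"dy": -0.7,"dz": 0,"ax": 0.2,"ay": 0.3,"az": -0.9}]'

```text
clock: 6.8
tool_pos: [0.4707, -0.0134, 0.1893]
orientation: [0.001, -0.028, 1.0, -0.0]
contact_force: [-0.1, 0.7, -3.2]
width: 0.0581
finger_force: 64.9
```

apply_moves --plan '[{"grip": 0.3,"dx": 0,"dy": 0,"dz": 0,"ax": 0,"ay": 0,"az": 0}]'

```text
clock: 6.9
tool_pos: [0.4713, -0.0138, 0.1893]
orientation: [0.002, -0.026, 1.0, -0.0]
contact_force: [0.0, -0.1, -2.2]
width: 0.0579
finger_force: 64.9
```

Run:
```python
from plan import *
s=arm.sense(); print(s['qpos'].round(2),s['width'])
im,P=cloud('wrist'); save(im,'w3.png'); T=(P-TC)
hsv=cv2.cvtColor(im,cv2.COLOR_RGB2HSV); b=(hsv[...,0]>105)&(hsv[...,0]<125)&(hsv[...,1]>150)
p=P[b];p=p[np.isfinite(p[:,0])]; tx=np.array([ty[1],-ty[0],0]); X=(p-TC)@tx; Y=(p-TC)@ty
print(np.percentile(p[:,2],[2,30,50,98]));w=p[:,2]>.015; f=p[:,2]<.008
print('wall X',np.histogram(X[w],np.arange(-.06,.061,.004)));print('wall Y',np.percentile(Y[w],[1,99]),'floor Y',np.percentile(Y[f],[1,99]),'floor X',np.percentile(X[f],[1,99]))
np.save('w3.npy',P)
print('spareish');q=P[~b];q=q[(q[:,2]>.012)&(q[:,2]<.03)]
Y=(q-TC)@ty;X=(q-TC)@tx
for y0 in(0,-.111):
    k=(abs(Y-y0)<.05)&(abs(X)<.04); print(y0,k.sum(), cv2.minEnclosingCircle(np.c_[X[k],Y[k]].astype(np.float32)) if k.sum()>5 else '')
rows([(tray(.111,.0775),RT)],.3)
```

```text
[-0.18  0.29 -0.48  0.8   0.   -0.24] 0.05791803538608497
[0.00090971 0.00211726 0.00260136 0.02210334]
wall X (array([   0,    0,  720, 2613,  228,  150,  154,  142,  146,  141,  143,
        144,  139,  143,  136,  125,  132,  128,  126,  125,  122,  123,
        113,  114,   97,   45, 1531, 1003,    1,    0]), array([-6.00000000e-02, -5.60000000e-02, -5.20000000e-02, -4.80000000e-02,
       -4.40000000e-02, -4.00000000e-02, -3.60000000e-02, -3.20000000e-02,
       -2.80000000e-02, -2.40000000e-02, -2.00000000e-02, -1.60000000e-02,
       -1.20000000e-02, -8.00000000e-03, -4.00000000e-03,  5.55111512e-17,
        4.00000000e-03,  8.00000000e-03,  1.20000000e-02,  1.60000000e-02,
        2.00000000e-02,  2.40000000e-02,  2.80000000e-02,  3.20000000e-02,
        3.60000000e-02,  4.00000000e-02,  4.40000000e-02,  4.80000000e-02,
        5.20000000e-02,  5.60000000e-02,  6.00000000e-02]))
wall Y [-0.11305427  0.16925571] floor Y [-0.12117721  0.16432144] floor X [-0.04091406  0.04642249]
spareish
0 5444 ((-0.008344109170138836, 0.0006138132303021848), 0.0313834473490715)
-0.111 1556 ((-0.0017516594380140305, -0.10985113680362701), 0.023759324103593826)
[{"grip":0.3,"dx":-0,"dy":0,"dz":0.9,"ax":0,"ay":0,"az":-0},{"grip":0.3,"dx":-0,"dy":0,"dz":0.9,"ax":0,"ay":0,"az":-0},{"grip":0.3,"dx":-0,"dy":0,"dz":0.9,"ax":0,"ay":0,"az":-0},{"grip":0.3,"dx":-0,"dy":0,"dz":0.9,"ax":0,"ay":0,"az":-0},{"grip":0.3,"dx":-0,"dy":0,"dz":0.9,"ax":0,"ay":0,"az":-0.1}]
end [ 0.4712 -0.0126  0.0768]
```

View pics/w3.png

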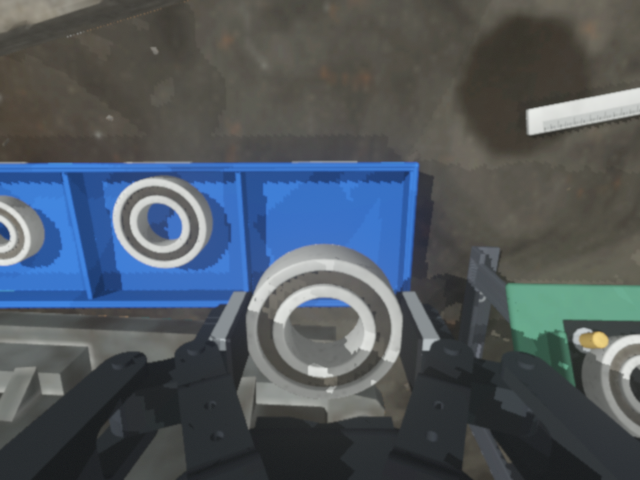

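The held bearing is at (325,320) above the empty compartment (245-412,165-300). The other bearing is at (162,222) and the spare at (10,230).

apply_moves --plan '[{"grip": 0.3,"dx": 0,"dy": 0.05,"dz": 1,"ax": 0,"ay": 0,"az": -0.02},{"grip": 0.3,"dx": 0,"dy": 0,"dz": 1,"ax": 0,"ay": 0,"az": -0.02},{"grip": 0.3,"dx": 0,"dy": 0,"dz": 1,"ax": 0,"ay": 0,"az": -0.02},{"grip": 0.3,"dx": 0,"dy": 0,"dz": 0.9,"ax": 0,"ay": 0,"az": 0},{"grip": 0.3,"dx": 0,"dy": 0,"dz": 0.4,"ax": 0,"ay": 0,"az": 0}]'

```text
clock: 7.45
tool_pos: [0.4694, -0.0101, 0.0804]
orientation: [0.001, -0.028, 1.0, 0.001]
contact_force: [-0.4, -0.0, -1.9]
width: 0.058
finger_force: 65.0
```

apply_moves --plan '[{"grip": 0.3,"dx": 0,"dy": 0,"dz": 0.1,"ax": 0,"ay": 0,"az": 0},{"grip": 0.3,"dx": 0,"dy": 0,"dz": 0,"ax": 0,"ay": 0,"az": 0}]'

```text
clock: 7.65
tool_pos: [0.4709, -0.0108, 0.0797]
orientation: [0.002, -0.029, 1.0, 0.001]
contact_force: [0.5, 0.5, -2.9]
width: 0.058
finger_force: 65.0
```

apply_moves --plan '[{"grip": 0.3,"dx": 0,"dy": 0,"dz": 0.08,"ax": 0,"ay": 0,"az": 0},{"grip": 0.3,"dx": 0,"dy": 0,"dz": 0.06,"ax": 0,"ay": 0,"az": 0},{"grip": 0.3,"dx": 0,"dy": 0,"dz": 0,"ax": 0,"ay": 0,"az": 0}]'

```text
clock: 7.95
tool_pos: [0.471, -0.0111, 0.076]
orientation: [0.002, -0.029, 1.0, 0.0]
contact_force: [0.2, -0.4, -2.8]
width: 0.0579
finger_force: 65.0
```

apply_moves --plan '[{"grip": 0.3,"dx": 0,"dy": 0,"dz": 0.04,"ax": 0,"ay": 0,"az": 0},{"grip": 0.3,"dx": 0,"dy": 0,"dz": 0,"ax": 0,"ay": 0,"az": 0}]'

```text
clock: 8.15
tool_pos: [0.4707, -0.0111, 0.0747]
orientation: [0.002, -0.029, 1.0, 0.0]
contact_force: [-0.6, 0.2, -2.8]
width: 0.0583
finger_force: 65.0
```

apply_moves --plan '[{"grip": 0.3,"dx": 0,"dy": 0,"dz": 0.04,"ax": 0,"ay": 0,"az": 0},{"grip": 0.3,"dx": 0,"dy": 0,"dz": 0,"ax": 0,"ay": 0,"az": 0}]'

```text
clock: 8.35
tool_pos: [0.4708, -0.0111, 0.0741]
orientation: [0.002, -0.029, 1.0, 0.0]
contact_force: [-1.0, 0.7, 6.3]
width: 0.0577
finger_force: 66.1
```

apply_moves --plan '[{"grip": 0.8,"dx": 0,"dy": 0,"dz": 0,"ax": 0,"ay": 0,"az": 0},{"grip": 0.8,"dx": 0,"dy": 0,"dz": 0,"ax": 0,"ay": 0,"az": 0},{"grip": 0.8,"dx": 0,"dy": 0,"dz": 0,"ax": 0,"ay": 0,"az": 0}]'

```text
clock: 8.65
tool_pos: [0.4708, -0.0111, 0.0737]
orientation: [0.002, -0.029, 1.0, 0.0]
contact_force: [0.2, -0.3, -0.2]
width: 0.0684
finger_force: 0.0
```

apply_moves --plan '[{"grip": 0.8,"dx": 0,"dy": 0,"dz": -0.3,"ax": 0,"ay": 0,"az": 0},{"grip": 0.8,"dx": 0,"dy": 0,"dz": -0.9,"ax": 0,"ay": 0,"az": 0},{"grip": 0.8,"dx": 0,"dy": 0,"dz": -1,"ax": 0,"ay": 0,"az": 0},{"grip": 0.8,"dx": 0,"dy": 0,"dz": -0.5,"ax": 0,"ay": 0,"az": 0}]'

```text
clock: 9.05
tool_pos: [0.4713, -0.0113, 0.1433]
orientation: [0.003, -0.029, 1.0, 0.0]
contact_force: [0.8, -0.3, -0.1]
width: 0.0685
finger_force: 0.0
```

Run:
```python
from plan import *
tx=np.array([ty[1],-ty[0],0])
print((TC+tx*-.00175+ty*-.10985))
s=arm.sense(); print(s['width'])
rows([(TC+tx*-.002+ty*-.11+np.array([0,0,.14]),RT)],.7)
```

```text
[ 0.48178892 -0.23318019  0.        ]
0.06853211839176009
[{"grip":0.7,"dx":0,"dy":-1,"dz":0,"ax":0,"ay":0,"az":0},{"grip":0.7,"dx":0,"dy":-1,"dz":0,"ax":0,"ay":0,"az":0},{"grip":0.7,"dx":0,"dy":-1,"dz":0,"ax":0,"ay":0,"az":0},{"grip":0.7,"dx":0,"dy":-1,"dz":0,"ax":0,"ay":0,"az":0},{"grip":0.7,"dx":0,"dy":-1,"dz":0,"ax":0,"ay":0,"az":0}]
[{"grip":0.7,"dx":0,"dy":-1,"dz":0,"ax":0,"ay":0,"az":0},{"grip":0.7,"dx":0,"dy":-1,"dz":0,"ax":0,"ay":0,"az":0},{"grip":0.7,"dx":0.1,"dy":-0.9,"dz":0.1,"ax":0,"ay":0,"az":0},{"grip":0.7,"dx":0,"dy":-1,"dz":0,"ax":0,"ay":0.1,"az":0}]
end [ 0.4817 -0.2335  0.1408]
```

apply_moves --plan '[{"grip": 0.8,"dx": 0,"dy": -1,"dz": 0,"ax": 0,"ay": 0,"az": 0},{"grip": 0.8,"dx": 0,"dy": -1,"dz": 0,"ax": 0,"ay": 0,"az": 0},{"grip": 0.8,"dx": 0,"dy": -1,"dz": 0,"ax": 0,"ay": 0,"az": 0},{"grip": 0.8,"dx": 0,"dy": -1,"dz": 0,"ax": 0,"ay": 0,"az": 0},{"grip": 0.8,"dx": 0,"dy": -1,"dz": 0,"ax": 0,"ay": 0,"az": 0}]'

```text
clock: 9.55
tool_pos: [0.4778, -0.137, 0.1416]
orientation: [0.002, -0.029, 1.0, 0.0]
contact_force: [1.1, -0.4, 1.0]
width: 0.0682
finger_force: 0.0
```

apply_moves --plan '[{"grip": 0.8,"dx": 0,"dy": -1,"dz": 0,"ax": 0,"ay": 0,"az": 0},{"grip": 0.8,"dx": 0,"dy": -1,"dz": 0,"ax": 0,"ay": 0,"az": 0},{"grip": 0.8,"dx": 0,"dy": -1,"dz": 0,"ax": 0,"ay": 0,"az": 0},{"grip": 0.8,"dx": 0,"dy": -0.9,"dz": 0,"ax": 0,"ay": 0.05,"az": 0},{"grip": 0.8,"dx": 0,"dy": 0,"dz": 0,"ax": 0,"ay": 0,"az": 0}]'

```text
clock: 10.05
tool_pos: [0.484, -0.2359, 0.1416]
orientation: [-0.0, -0.028, 1.0, -0.0]
contact_force: [-0.0, -0.9, -0.3]
width: 0.0685
finger_force: 0.0
```

Run:
```python
from plan import *
s=arm.sense();tx=np.array([ty[1],-ty[0],0])
im,P=cloud('wrist'); save(im,'w4.png')
hsv=cv2.cvtColor(im,cv2.COLOR_RGB2HSV); b=(hsv[...,0]>105)&(hsv[...,0]<125)&(hsv[...,1]>150)
q=P[~b&(P[...,2]>.014)&(P[...,2]<.02)]; X=(q-TC)@tx;Y=(q-TC)@ty; k=(abs(X)<.04)&(abs(Y+.111)<.045)
q=q[k]; cc,r=cv2.minEnclosingCircle(q[:,:2].astype(np.float32)); print(cc,r,np.percentile(q,[1,99],axis=0),np.median(q[:,2]))
im,P=cloud('top'); q=P[235:260,285:330].reshape(-1,3); q=q[q[:,2]>.017];print('large',len(q),np.median(q,0),cv2.minEnclosingCircle(q[(abs(q[:,0]-.471)<.038)&(abs(q[:,1]+.0126)<.045)][:,:2].astype(np.float32)))
print('top z of large',np.percentile(q[:,2],[5,50,95]))
rows([(np.array([cc[0],cc[1],.0765]),RT)],.8,2)
```

```text
(0.48144564032554626, -0.2361055612564087) 0.023705994710326195 [[ 0.4588849  -0.25818226  0.01404588]
 [ 0.50330523 -0.21410785  0.0175351 ]] 0.015745429213049236
large 337 [ 0.47357639 -0.00992393  0.02020631] ((0.4717005789279938, -0.010061969980597496), 0.02995096519589424)
top z of large [0.01765919 0.02020631 0.02401254]
[{"grip":0.8,"dx":0.02,"dy":-0.04,"dz":0.86,"ax":0,"ay":-0.01,"az":0.01},{"grip":0.8,"dx":0.03,"dy":-0.03,"dz":0.86,"ax":0.01,"ay":-0.01,"az":0.01},{"grip":0.8,"dx":0.03,"dy":-0.04,"dz":0.87,"ax":0,"ay":-0,"az":0}]
end [ 0.4814 -0.2362  0.0764]
```

apply_moves --plan '[{"grip": 0.72,"dx": 0.03,"dy": -0.04,"dz": 0.9,"ax": 0,"ay": 0,"az": 0},{"grip": 0.72,"dx": 0.03,"dy": -0.04,"dz": 0.8,"ax": 0,"ay": 0,"az": 0},{"grip": 0.72,"dx": 0.03,"dy": -0.03,"dz": 0.7,"ax": 0,"ay": 0,"az": 0},{"grip": 0.72,"dx": 0,"dy": 0,"dz": 0.26,"ax": 0,"ay": 0,"az": 0},{"grip": 0.72,"dx": 0,"dy": 0,"dz": 0,"ax": 0,"ay": 0,"az": 0}]'

```text
clock: 10.65
tool_pos: [0.4808, -0.235, 0.074]
orientation: [-0.002, -0.029, 1.0, 0.001]
contact_force: [-0.7, 0.4, 0.5]
width: 0.0618
finger_force: 0.0
```

apply_moves --plan '[{"grip": 0.3,"dx": 0,"dy": 0,"dz": 0,"ax": 0,"ay": 0,"az": 0},{"grip": 0.2,"dx": 0,"dy": 0,"dz": 0,"ax": 0,"ay": 0,"az": 0},{"grip": 0.2,"dx": 0,"dy": 0,"dz": 0,"ax": 0,"ay": 0,"az": 0},{"grip": 0.2,"dx": 0,"dy": 0,"dz": 0,"ax": 0,"ay": 0,"az": 0}]'

```text
clock: 11.05
tool_pos: [0.4817, -0.236, 0.0758]
orientation: [-0.0, -0.029, 1.0, 0.0]
contact_force: [-1.4, 2.2, 6.6]
width: 0.0441
finger_force: 60.8
```

apply_moves --plan '[{"grip": 0.2,"dx": 0,"dy": 0,"dz": -0.3,"ax": 0,"ay": 0,"az": 0},{"grip": 0.2,"dx": 0,"dy": 0,"dz": -0.8,"ax": 0,"ay": 0,"az": 0},{"grip": 0.2,"dx": 0,"dy": 0,"dz": -1,"ax": 0,"ay": 0,"az": 0},{"grip": 0.2,"dx": 0,"dy": 0,"dz": -1,"ax": 0,"ay": 0,"az": 0},{"grip": 0.2,"dx": 0,"dy": 0,"dz": -1,"ax": 0,"ay": 0,"az": 0}]'

```text
clock: 11.55
tool_pos: [0.4815, -0.2362, 0.1789]
orientation: [-0.001, -0.029, 1.0, 0.0]
contact_force: [0.2, 0.4, -2.5]
width: 0.0443
finger_force: 61.4
```

Run:
```python
from plan import *
s=arm.sense(); R0=q2R(s['orientation'])
im,P=cloud('wrist'); T=(P-s['tool_pos'])@R0
q=T[np.isfinite(T[...,0])]; q=q[(abs(q[:,1])<.019)&(abs(q[:,0])<.03)&(q[:,2]>.045)&(q[:,2]<.064)]
print(np.percentile(q[:,2],[5,25,50,75]),cv2.minEnclosingCircle(q[:,:2].astype(np.float32)))
e=rows([(np.array([.45,-.08,.24]),Rdown(np.pi*.9)),(np.array([.43,.2,.26]),RR),(board(-.045,.073,-.001+.16),RR)],.2)
```

```text
[0.05888848 0.05958609 0.06036907 0.06124009] ((3.4626231354195625e-05, 0.00037179034552536905), 0.02407490462064743)
[{"grip":0.2,"dx":0.1,"dy":0.9,"dz":-0.3,"ax":-0,"ay":0,"az":0.5},{"grip":0.2,"dx":0.2,"dy":0.9,"dz":-0.3,"ax":-0,"ay":0,"az":0.5},{"grip":0.2,"dx":0.2,"dy":0.9,"dz":-0.3,"ax":-0,"ay":0,"az":0.5},{"grip":0.2,"dx":0.3,"dy":0.9,"dz":-0.4,"ax":-0,"ay":0,"az":0.5},{"grip":0.2,"dx":0.3,"dy":0.8,"dz":-0.3,"ax":-0,"ay":0,"az":0.5}]
[{"grip":0.2,"dx":0.4,"dy":0.8,"dz":-0.4,"ax":-0,"ay":0,"az":0.5},{"grip":0.2,"dx":0.4,"dy":0.9,"dz":-0.3,"ax":-0,"ay":0,"az":0.6},{"grip":0.2,"dx":0.4,"dy":0.9,"dz":-0.1,"ax":-0.4,"ay":-0.3,"az":0.9},{"grip":0.2,"dx":0.4,"dy":0.8,"dz":-0,"ax":-0.4,"ay":-0.3,"az":0.9},{"grip":0.2,"dx":0.5,"dy":0.8,"dz":-0,"ax":-0.4,"ay":-0.3,"az":0.9}]
[{"grip":0.2,"dx":0.6,"dy":0.7,"dz":-0,"ax":-0.4,"ay":-0.3,"az":1},{"grip":0.2,"dx":0.7,"dy":0.7,"dz":-0,"ax":-0.4,"ay":-0.3,"az":0.9},{"grip":0.2,"dx":0.7,"dy":0.6,"dz":-0,"ax":-0.4,"ay":-0.3,"az":1},{"grip":0.2,"dx":0.8,"dy":0.5,"dz":-0,"ax":-0.4,"ay":-0.3,"az":1},{"grip":0.2,"dx":0.8,"dy":0.5,"dz":-0,"ax":-0.4,"ay":-0.3,"az":0.9}]
[{"grip":0.2,"dx":0.8,"dy":0.4,"dz":-0,"ax":-0.5,"ay":-0.3,"az":1},{"grip":0.2,"dx":0.9,"dy":0.3,"dz":-0,"ax":-0.4,"ay":-0.3,"az":0.9},{"grip":0.2,"dx":0.9,"dy":0.2,"dz":-0.1,"ax":-0.4,"ay":-0.2,"az":1},{"grip":0.2,"dx":0.9,"dy":0,"dz":-0.1,"ax":-0.5,"ay":-0.2,"az":0.9},{"grip":0.2,"dx":0.8,"dy":-0.2,"dz":0.2,"ax":0,"ay":-0,"az":0}]
[{"grip":0.2,"dx":0.9,"dy":-0.2,"dz":0.2,"ax":0,"ay":-0,"az":0},{"grip":0.2,"dx":0.8,"dy":-0.2,"dz":0.2,"ax":0,"ay":-0,"az":0},{"grip":0.2,"dx":0.9,"dy":-0.3,"dz":0.1,"ax":0,"ay":-0,"az":0}]
end [0.4176 0.2838 0.2327]
```

apply_moves --plan '[{"grip": 0.2,"dx": 0.1,"dy": 0.9,"dz": -0.3,"ax": 0,"ay": 0,"az": 0.5},{"grip": 0.2,"dx": 0.2,"dy": 0.9,"dz": -0.3,"ax": 0,"ay": 0,"az": 0.5},{"grip": 0.2,"dx": 0.2,"dy": 0.9,"dz": -0.3,"ax": 0,"ay": 0,"az": 0.5},{"grip": 0.2,"dx": 0.3,"dy": 0.9,"dz": -0.4,"ax": 0,"ay": 0,"az": 0.5},{"grip": 0.2,"dx": 0.3,"dy": 0.8,"dz": -0.3,"ax": 0,"ay": 0,"az": 0.5}]'

```text
clock: 12.1
tool_pos: [0.4588, -0.1238, 0.2183]
orientation: [-0.001, 0.103, 0.995, 0.0]
contact_force: [0.1, -0.5, -1.3]
width: 0.0447
finger_force: 61.5
```

apply_moves --plan '[{"grip": 0.2,"dx": 0.4,"dy": 0.8,"dz": -0.4,"ax": 0,"ay": 0,"az": 0.5},{"grip": 0.2,"dx": 0.4,"dy": 0.9,"dz": -0.3,"ax": 0,"ay": 0,"az": 0.6},{"grip": 0.2,"dx": 0.4,"dy": 0.9,"dz": -0.1,"ax": -0.4,"ay": -0.3,"az": 0.9},{"grip": 0.2,"dx": 0.4,"dy": 0.8,"dz": 0,"ax": -0.4,"ay": -0.3,"az": 0.9},{"grip": 0.2,"dx": 0.5,"dy": 0.8,"dz": 0,"ax": -0.4,"ay": -0.3,"az": 0.9}]'

```text
clock: 12.6
tool_pos: [0.4445, -0.0076, 0.2398]
orientation: [0.056, 0.297, 0.951, 0.055]
contact_force: [-0.1, 1.1, -1.4]
width: 0.0444
finger_force: 61.5
```

apply_moves --plan '[{"grip": 0.2,"dx": 0.6,"dy": 0.7,"dz": 0,"ax": -0.4,"ay": -0.3,"az": 1},{"grip": 0.2,"dx": 0.7,"dy": 0.7,"dz": 0,"ax": -0.4,"ay": -0.3,"az": 0.9},{"grip": 0.2,"dx": 0.7,"dy": 0.6,"dz": 0,"ax": -0.4,"ay": -0.3,"az": 1},{"grip": 0.2,"dx": 0.8,"dy": 0.5,"dz": 0,"ax": -0.4,"ay": -0.3,"az": 1},{"grip": 0.2,"dx": 0.8,"dy": 0.5,"dz": 0,"ax": -0.4,"ay": -0.3,"az": 0.9}]'

```text
clock: 13.1
tool_pos: [0.4349, 0.1096, 0.2483]
orientation: [0.145, 0.52, 0.829, 0.142]
contact_force: [0.8, 0.5, -2.3]
width: 0.0445
finger_force: 61.5
```

apply_moves --plan '[{"grip": 0.2,"dx": 0.8,"dy": 0.4,"dz": 0,"ax": -0.5,"ay": -0.3,"az": 1},{"grip": 0.2,"dx": 0.9,"dy": 0.3,"dz": 0,"ax": -0.4,"ay": -0.3,"az": 0.9},{"grip": 0.2,"dx": 0.9,"dy": 0.2,"dz": -0.1,"ax": -0.4,"ay": -0.2,"az": 1},{"grip": 0.2,"dx": 0.9,"dy": 0,"dz": -0.1,"ax": -0.5,"ay": -0.2,"az": 0.9},{"grip": 0.2,"dx": 0.8,"dy": -0.2,"dz": 0.2,"ax": 0,"ay": 0,"az": 0}]'

```text
clock: 13.6
tool_pos: [0.425, 0.221, 0.25]
orientation: [0.205, 0.663, 0.686, 0.219]
contact_force: [-0.2, 0.3, -1.0]
width: 0.0444
finger_force: 61.6
```

apply_moves --plan '[{"grip": 0.2,"dx": 0.9,"dy": -0.2,"dz": 0.2,"ax": 0,"ay": 0,"az": 0},{"grip": 0.2,"dx": 0.8,"dy": -0.2,"dz": 0.2,"ax": 0,"ay": 0,"az": 0},{"grip": 0.2,"dx": 0.9,"dy": -0.3,"dz": 0.1,"ax": 0,"ay": 0,"az": 0},{"grip": 0.2,"dx": 0,"dy": 0,"dz": 0,"ax": 0,"ay": 0,"az": 0}]'

```text
clock: 14.0
tool_pos: [0.4155, 0.2865, 0.229]
orientation: [0.204, 0.662, 0.688, 0.217]
contact_force: [-0.4, -0.3, -1.6]
width: 0.0446
finger_force: 61.6
```

Run:
```python
from plan import *
s=arm.sense(); d=np.array(s['tool_pos'])-C; print('h',d@n+.001,'a',d@us,'b',d@yl,s['width'],Ro.from_matrix(RR.T@q2R(s['orientation'])).as_rotvec(degrees=True))
rows([(board(-.0445,.073,-.001+.095),RR)],.2,2)
```

```text
h 0.1592600075343043 a -0.0499269906630965 b 0.0763413958780795 0.044581344069376146 [ 0.31378145  0.55121212 -0.09355131]
[{"grip":0.2,"dx":-0.05,"dy":0.08,"dz":0.86,"ax":-0.02,"ay":-0.03,"az":0.01},{"grip":0.2,"dx":-0.05,"dy":0.07,"dz":0.85,"ax":-0.02,"ay":-0.03,"az":0},{"grip":0.2,"dx":-0.05,"dy":0.08,"dz":0.86,"ax":-0.01,"ay":-0.03,"az":0.01}]
end [0.457  0.2845 0.1795]
```

apply_moves --plan '[{"grip": 0.2,"dx": -0.05,"dy": 0.09,"dz": 0.86,"ax": -0.02,"ay": -0.03,"az": 0},{"grip": 0.2,"dx": -0.04,"dy": 0.09,"dz": 0.85,"ax": -0.02,"ay": -0.03,"az": 0.01},{"grip": 0.2,"dx": -0.04,"dy": 0.08,"dz": 0.86,"ax": -0.01,"ay": -0.03,"az": 0.01},{"grip": 0.2,"dx": 0,"dy": 0,"dz": 0,"ax": 0,"ay": 0,"az": 0},{"grip": 0.2,"dx": 0,"dy": 0,"dz": 0,"ax": 0,"ay": 0,"az": 0}]'

```text
clock: 14.5
tool_pos: [0.4581, 0.2825, 0.1803]
orientation: [0.209, 0.664, 0.685, 0.216]
contact_force: [-0.6, 0.4, -1.7]
width: 0.0446
finger_force: 61.7
```

```bash
cat > st.py <<'E'
from plan import *
s=arm.sense(); d=np.array(s['tool_pos'])-C; print('h',d@n+.001,'a',d@us,'b',d@yl,s['width'],Ro.from_matrix(RR.T@q2R(s['orientation'])).as_rotvec(degrees=True),'F(us,yl,n)',np.array(s['contact_force'])@np.c_[us,yl,n])
E
python3 st.py
python3 - <<'E'
from plan import *
rows([(board(-.0435,.0733,-.001+.0755),RR)],.2,2)
E
```

```text
h 0.09503769064578618 a -0.043066584871194004 b 0.07091739087132136 0.04456292051353418 [ 0.02329612 -0.13662604  0.15358385] F(us,yl,n) [-1.41801589  0.39813325 -1.0714627 ]
[{"grip":0.2,"dx":0.1,"dy":-0.02,"dz":0.78,"ax":-0,"ay":0.02,"az":-0.03}]
end [0.4688 0.2853 0.164 ]
```

apply_moves --plan '[{"grip": 0.2,"dx": 0.1,"dy": -0.02,"dz": 0.3,"ax": 0,"ay": 0.02,"az": -0.02},{"grip": 0.2,"dx": 0,"dy": 0,"dz": 0.3,"ax": 0,"ay": 0,"az": 0},{"grip": 0.2,"dx": 0,"dy": 0,"dz": 0.16,"ax": 0,"ay": 0,"az": 0},{"grip": 0.2,"dx": 0,"dy": 0,"dz": 0,"ax": 0,"ay": 0,"az": 0}]'

```text
clock: 14.9
tool_pos: [0.4688, 0.2858, 0.1638]
orientation: [0.209, 0.663, 0.686, 0.216]
contact_force: [-0.6, -0.4, -1.1]
width: 0.0443
finger_force: 61.7
```

```bash
python3 st.py
```

```text
h 0.07530946114898475 a -0.04370776714610718 b 0.0738739808075982 0.044324325245719075 [0.0096521  0.00385477 0.0077284 ] F(us,yl,n) [-1.11926167 -0.33782252 -0.59352245]
```

apply_moves --plan '[{"grip": 0.2,"dx": -0.02,"dy": 0,"dz": 0.06,"ax": 0,"ay": 0,"az": 0},{"grip": 0.2,"dx": 0,"dy": 0,"dz": 0.04,"ax": 0,"ay": 0,"az": 0},{"grip": 0.2,"dx": 0,"dy": 0,"dz": 0,"ax": 0,"ay": 0,"az": 0}]'

```text
clock: 15.2
tool_pos: [0.4698, 0.2854, 0.1627]
orientation: [0.209, 0.663, 0.686, 0.217]
contact_force: [-7.9, -2.6, 9.0]
width: 0.0442
finger_force: 63.3
```

```bash
python3 st.py
```

```text
h 0.07378627856633445 a -0.04350639584252619 b 0.07345248627112873 0.04420894016225923 [-0.04389239  0.02667475 -0.00419968] F(us,yl,n) [-1.38847835 -2.32646296 11.9384658 ]
```

apply_moves --plan '[{"grip": 0.75,"dx": 0,"dy": 0,"dz": 0,"ax": 0,"ay": 0,"az": 0},{"grip": 0.75,"dx": 0,"dy": 0,"dz": 0,"ax": 0,"ay": 0,"az": 0},{"grip": 0.75,"dx": 0,"dy": 0,"dz": 0,"ax": 0,"ay": 0,"az": 0}]'

```text
clock: 15.5
tool_pos: [0.4704, 0.2856, 0.1624]
orientation: [0.209, 0.663, 0.685, 0.217]
contact_force: [0.3, 0.1, 0.2]
width: 0.0641
finger_force: 0.0
```

apply_moves --plan '[{"grip": 0.75,"dx": 0,"dy": 0,"dz": -0.4,"ax": 0,"ay": 0,"az": 0},{"grip": 0.75,"dx": 0,"dy": 0,"dz": -1,"ax": 0,"ay": 0,"az": 0},{"grip": 0.75,"dx": 0,"dy": 0,"dz": -1,"ax": 0,"ay": 0,"az": 0},{"grip": 0.75,"dx": -0.6,"dy": 0.6,"dz": -1,"ax": 0,"ay": 0,"az": 0},{"grip": 0.75,"dx": -0.6,"dy": 0.6,"dz": -0.6,"ax": 0,"ay": 0,"az": 0}]'

```text
clock: 16.0
tool_pos: [0.4374, 0.2544, 0.2632]
orientation: [0.209, 0.662, 0.686, 0.217]
contact_force: [0.9, -0.1, 0.1]
width: 0.0644
finger_force: 0.0
```

```bash
sed -e 's/w1o/w5o/;s/w1\.png/w5.png/;s/w1/w5/g' w.py > w5.py; python3 w5.py; python3 st.py
```

```text
board h -0.0009511462107042681 normal [-0.57301176 -0.01902288  0.81932634] model [-0.57325106 -0.01931719  0.81915204] tool axes err [-0.35136261  0.10511606  0.05160499]
M 2908 ((-0.047604866325855255, -0.006219842471182346), 0.03550507128238678) [-0.04546838 -0.00490141] 0.013270961537258093
R 2366 ((-0.051649581640958786, -0.07771553844213486), 0.03280676528811455) [-0.04603262 -0.07019481] 0.01330139470682731
h 0.17694896414973796 a -0.009594603028144034 b 0.042633287777394585 0.06404054358463183 [-0.35136261  0.10511606  0.05160499] F(us,yl,n) [5.59556666 1.97240169 0.87646678]
```

View pics/w5o.png

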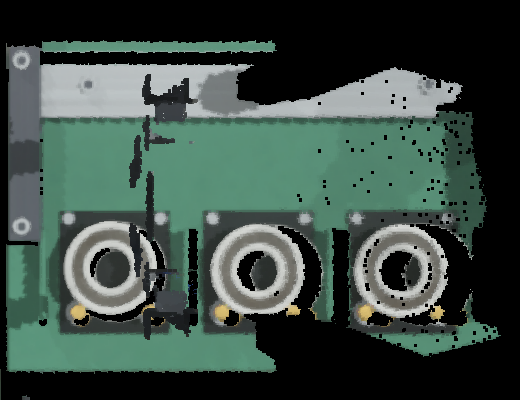

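The spare lies in the left bay at about (110,267), compared with its neighbours at (257,270) and (400,270), so it may be slightly high and to the left. I'll measure it.

Run:
```python
from plan import *
P=np.load('w5.npy');im=np.load('w5i.npy')
a=(P-C)@us; b=(P-C)@yl; H=(P-C)@n+.001
from scipy.optimize import least_squares
for b0 in(.073,.001,-.071):
    k=(H>.0125)&(H<.0145)&(abs(b-b0)<.027)&(abs(a+.0455)<.028)
    x=a[k];y=b[k]
    # outer points by angle
    c=np.array([np.median(x),np.median(y)])
    for _ in range(4):
        r=np.hypot(x-c[0],y-c[1]); t=np.round(np.arctan2(y-c[1],x-c[0])*12/np.pi)
        e=[]
        for v in np.unique(t):
            z=np.where(t==v)[0]; z=z[r[z]<.027]
            if len(z)>8: i=z[np.argsort(r[z])[int(.95*len(z))]]; 
            if len(z)>8 and r[i]>.019: e.append((x[i],y[i]))
        e=np.array(e); f=least_squares(lambda q:np.hypot(e[:,0]-q[0],e[:,1]-q[1])-.0232,c,loss='soft_l1',f_scale=.0005); c=f.x
    print(b0,c,len(e),np.abs(f.fun).mean())
hsv=cv2.cvtColor(im,cv2.COLOR_RGB2HSV); k=(hsv[...,0]>15)&(hsv[...,0]<28)&(hsv[...,1]>120)&(a>-.08)&(a<-.055)&(H>.009)&(H<.014)
for b0 in(.091,.055,.019,-.017,-.053,-.089):
    z=k&(abs(b-b0)<.008); print('pin',b0,z.sum(),a[z].mean(),b[z].mean())
k=(H>.044)&(H<.055)&(a>-.01); print('knobtop',k.sum(),a[k].mean(),b[k].mean(),np.ptp(a[k]),np.ptp(b[k]))
k=(H>.015)&(H<.022)&(a>.01)&(a<.07)&(b>.03); print('bar a',np.percentile(a[k],[1,99]),np.median(H[k]))
```

```text
0.073 [-0.04418618  0.07494459] 25 0.00015895935841331448
0.001 [-0.04551983  0.00114795] 25 0.0005397918173803548
-0.071 [-0.04571783 -0.07048956] 25 0.0003289822497057582
pin 0.091 25 -0.06482856083293784 0.091632419775417
pin 0.055 37 -0.06589624777846295 0.056154438064658044
pin 0.019 45 -0.0656949820228751 0.020568854329122994
pin -0.017 15 -0.06674720782870361 -0.016775664806468613
pin -0.053 58 -0.06643594174024849 -0.05131513609300288
pin -0.089 25 -0.06739561141211825 -0.08838891863291602<stdin>:22: RuntimeWarning: Mean of empty slice.
  ret = ret.dtype.type(ret / rcount)
Traceback (most recent call last):
ValueError: zero-size array to reduction operation maximum which has no identity
```

Run:
```python
from plan import *
e=rows([(board(-.0437,.0735,-.001+.11),RR)],.75,2)
rows([(board(-.0437,.0735,-.001+.0735),RR)],.75,2,e)
```

```text
[{"grip":0.75,"dx":0.41,"dy":-0.46,"dz":0.89,"ax":0.02,"ay":-0.01,"az":-0},{"grip":0.75,"dx":0.41,"dy":-0.46,"dz":0.89,"ax":0.02,"ay":-0,"az":-0},{"grip":0.75,"dx":0.41,"dy":-0.46,"dz":0.89,"ax":0.02,"ay":-0.01,"az":-0.01}]
end [0.4488 0.2847 0.1922]
[{"grip":0.75,"dx":0,"dy":0,"dz":0.73,"ax":-0,"ay":0,"az":0},{"grip":0.75,"dx":0,"dy":0,"dz":0.73,"ax":-0,"ay":0,"az":0}]
end [0.4697 0.2854 0.1623]
```

apply_moves --plan '[{"grip": 0.75,"dx": 0.41,"dy": -0.46,"dz": 0.89,"ax": 0.02,"ay": 0,"az": 0},{"grip": 0.75,"dx": 0.41,"dy": -0.46,"dz": 0.89,"ax": 0.02,"ay": 0,"az": 0},{"grip": 0.75,"dx": 0.41,"dy": -0.46,"dz": 0.89,"ax": 0.02,"ay": 0,"az": 0},{"grip": 0.75,"dx": 0,"dy": 0,"dz": 0,"ax": 0,"ay": 0,"az": 0}]'

```text
clock: 16.45
tool_pos: [0.4458, 0.2853, 0.1841]
orientation: [0.206, 0.664, 0.687, 0.212]
contact_force: [-1.1, -0.6, -0.5]
width: 0.0639
finger_force: 0.0
```

```bash
python3 st.py
```

```text
h 0.10509312751667102 a -0.050893830431220526 b 0.07412688037620097 0.06393273212414322 [ 0.58535276 -0.05833858 -0.08919412] F(us,yl,n) [-1.1554965  -0.52573425  0.21910772]
```

apply_moves --plan '[{"grip": 0.75,"dx": -0.02,"dy": 0.28,"dz": 0.3,"ax": -0.1,"ay": 0,"az": 0.01},{"grip": 0.75,"dx": 0,"dy": 0,"dz": 0,"ax": 0,"ay": 0,"az": 0},{"grip": 0.75,"dx": 0,"dy": 0,"dz": 0,"ax": 0,"ay": 0,"az": 0}]'

```text
clock: 16.75
tool_pos: [0.458, 0.2851, 0.1858]
orientation: [0.211, 0.663, 0.684, 0.219]
contact_force: [-0.6, -0.0, 0.1]
width: 0.0641
finger_force: 0.0
```

```bash
python3 st.py
```

```text
h 0.09956999057380865 a -0.039943064506145626 b 0.07358640983067095 0.06407170426423221 [-0.35396925  0.03842353  0.13538135] F(us,yl,n) [-0.42350679 -0.02474477  0.4173039 ]
```

apply_moves --plan '[{"grip": 0.75,"dx": 0,"dy": -0.15,"dz": 0.3,"ax": 0.06,"ay": 0,"az": -0.02},{"grip": 0.75,"dx": 0,"dy": 0,"dz": 0.4,"ax": 0,"ay": 0,"az": 0},{"grip": 0.75,"dx": 0,"dy": 0,"dz": 0.32,"ax": 0,"ay": 0,"az": 0},{"grip": 0.75,"dx": 0,"dy": 0,"dz": 0,"ax": 0,"ay": 0,"az": 0},{"grip": 0.75,"dx": 0,"dy": 0,"dz": 0,"ax": 0,"ay": 0,"az": 0}]'

```text
clock: 17.25
tool_pos: [0.4688, 0.2855, 0.1611]
orientation: [0.208, 0.663, 0.686, 0.215]
contact_force: [-0.1, 0.8, 0.6]
width: 0.064
finger_force: 0.0
```

```bash
python3 st.py
```

```text
h 0.07306280972180519 a -0.04522606810031916 b 0.07352380831620343 0.0640284008322583 [ 0.1471627  -0.00884679 -0.04498913] F(us,yl,n) [0.29921139 0.80653622 0.53663583]
```

Grip gently, raise about 2 mm, and shift right.

apply_moves --plan '[{"grip": 0.4,"dx": 0,"dy": 0.02,"dz": 0,"ax": -0.02,"ay": 0,"az": 0},{"grip": 0.2,"dx": 0,"dy": 0,"dz": 0,"ax": 0,"ay": 0,"az": 0},{"grip": 0.2,"dx": 0,"dy": 0,"dz": 0,"ax": 0,"ay": 0,"az": 0},{"grip": 0.2,"dx": 0,"dy": 0,"dz": 0,"ax": 0,"ay": 0,"az": 0}]'

```text
clock: 17.65
tool_pos: [0.4691, 0.2857, 0.1624]
orientation: [0.209, 0.662, 0.686, 0.217]
contact_force: [-4.1, -0.8, 7.0]
width: 0.0447
finger_force: 59.9
```

```bash
python3 st.py
```

```text
h 0.07401610764344439 a -0.044230285137993444 b 0.07375223013259709 0.044664238597702424 [-0.06325434  0.02803348 -0.05158757] F(us,yl,n) [ 0.67215518 -0.68437765  8.07406193]
```

apply_moves --plan '[{"grip": 0.2,"dx": 0,"dy": 0.04,"dz": -0.12,"ax": 0,"ay": 0,"az": 0},{"grip": 0.2,"dx": -0.07,"dy": 0,"dz": 0,"ax": 0,"ay": 0,"az": 0},{"grip": 0.2,"dx": 0,"dy": 0,"dz": 0,"ax": 0,"ay": 0,"az": 0}]'

```text
clock: 17.95
tool_pos: [0.4683, 0.2838, 0.165]
orientation: [0.209, 0.663, 0.686, 0.216]
contact_force: [-0.1, -0.2, -2.2]
width: 0.044
finger_force: 61.2
```

```bash
python3 st.py
```

```text
h 0.07660143731569964 a -0.04345099453797627 b 0.07187214712800531 0.04402537655125734 [-0.01947928  0.02937081 -0.04595464] F(us,yl,n) [-1.36988334 -0.1706391  -1.73535867]
```

apply_moves --plan '[{"grip": 0.2,"dx": 0,"dy": -0.05,"dz": 0.06,"ax": 0,"ay": 0,"az": 0},{"grip": 0.2,"dx": 0,"dy": 0,"dz": 0.06,"ax": 0,"ay": 0,"az": 0},{"grip": 0.2,"dx": 0,"dy": 0,"dz": 0.02,"ax": 0,"ay": 0,"az": 0},{"grip": 0.2,"dx": 0,"dy": 0,"dz": 0,"ax": 0,"ay": 0,"az": 0}]'

```text
clock: 18.35
tool_pos: [0.4686, 0.2838, 0.1619]
orientation: [0.209, 0.662, 0.686, 0.216]
contact_force: [-19.6, -4.0, 23.0]
width: 0.0441
finger_force: 64.8
```

```bash
python3 st.py
```

```text
h 0.07391913239666362 a -0.044976455019671305 b 0.07193132493289002 0.04406081790668646 [-0.04589063  0.02070441 -0.08417733] F(us,yl,n) [-2.93343919 -3.37431113 30.12079116]
```

apply_moves --plan '[{"grip": 0.2,"dx": 0,"dy": 0,"dz": -0.06,"ax": 0,"ay": 0,"az": 0},{"grip": 0.75,"dx": 0,"dy": 0,"dz": 0,"ax": 0,"ay": 0,"az": 0},{"grip": 0.75,"dx": 0,"dy": 0,"dz": 0,"ax": 0,"ay": 0,"az": 0},{"grip": 0.75,"dx": 0,"dy": 0,"dz": 0,"ax": 0,"ay": 0,"az": 0}]'

```text
clock: 18.75
tool_pos: [0.4688, 0.284, 0.1625]
orientation: [0.209, 0.663, 0.686, 0.216]
contact_force: [-0.6, 0.9, -0.4]
width: 0.0644
finger_force: 0.0
```

apply_moves --plan '[{"grip": 0.75,"dx": 0,"dy": 0,"dz": -0.4,"ax": 0,"ay": 0,"az": 0},{"grip": 0.75,"dx": 0,"dy": 0,"dz": -1,"ax": 0,"ay": 0,"az": 0},{"grip": 0.75,"dx": -0.6,"dy": 0.4,"dz": -1,"ax": 0,"ay": 0,"az": 0},{"grip": 0.5,"dx": -1,"dy": 0.6,"dz": -0.8,"ax": 0,"ay": 0,"az": 0},{"grip": 0.3,"dx": -0.6,"dy": 0.4,"dz": 0,"ax": 0,"ay": 0,"az": 0}]'

```text
clock: 19.25
tool_pos: [0.4532, 0.228, 0.2513]
orientation: [0.21, 0.662, 0.686, 0.218]
contact_force: [0.0, 0.3, -1.0]
width: 0.0359
finger_force: 0.0
```

apply_moves --plan '[{"grip": 0.5,"dx": 0,"dy": 0,"dz": 0,"ax": 0,"ay": 0,"az": 0},{"grip": 0.5,"dx": 0,"dy": 0,"dz": 0,"ax": 0,"ay": 0,"az": 0},{"grip": 0.5,"dx": 0,"dy": 0,"dz": 0,"ax": 0,"ay": 0,"az": 0}]'

```text
clock: 19.55
tool_pos: [0.4526, 0.2286, 0.2476]
orientation: [0.209, 0.663, 0.686, 0.216]
contact_force: [0.5, 0.0, -0.8]
width: 0.0428
finger_force: 0.0
```

```bash
python3 st.py
cat > m6.py <<'E'
from plan import *
from scipy.optimize import least_squares
import sys
im,P=cloud('wrist'); save(im,sys.argv[1]+'.png')
a=(P-C)@us; b=(P-C)@yl; H=(P-C)@n+.001
for b0 in(.073,.001,-.071):
    k=(H>.0125)&(H<.0145)&(abs(b-b0)<.027)&(abs(a+.0455)<.028)
    x=a[k];y=b[k]
    if len(x)<100: print(b0,'few',len(x)); continue
    c=np.array([np.median(x),np.median(y)])
    for _ in range(4):
        r=np.hypot(x-c[0],y-c[1]); t=np.round(np.arctan2(y-c[1],x-c[0])*12/np.pi); e=[]
        for v in np.unique(t):
            z=np.where((t==v)&(r<.027))[0]
            if len(z)>8:
                i=z[np.argsort(r[z])[int(.95*len(z))]]
                if r[i]>.019: e.append((x[i],y[i]))
        e=np.array(e); f=least_squares(lambda q:np.hypot(e[:,0]-q[0],e[:,1]-q[1])-.0232,c,loss='soft_l1',f_scale=.0005); c=f.x
    print(b0,c.round(4),len(e),np.abs(f.fun).mean().round(5))
k=(H>.043)&(H<.056)&(a>-.03)&(a<.09)&(abs(b)<.04)
if k.sum(): print('knobtop',k.sum(),np.percentile(a[k],[1,99]),np.percentile(b[k],[1,99]),np.median(H[k]))
k=(H>.015)&(H<.023)&(a>-.03)&(a<.07)&(b>.03)&(b<.1); print('bar a',np.percentile(a[k],[1,50,99]) if k.sum() else '',k.sum())
E
python3 m6.py w6
```

```text
h 0.15429456623113683 a -0.010461786191929561 b 0.017276991015863243 0.042798124358609885 [ 0.04413438  0.02374721 -0.06615645] F(us,yl,n) [-0.06519381  0.00655032 -0.90074727]
0.073 [-0.0455  0.073 ] 25 0.00024
0.001 [-0.0456  0.0012] 22 0.00027
-0.071 [-0.0455 -0.0705] 15 0.00022
knobtop 1286 [0.03629399 0.05626013] [-0.00865361  0.01165732] 0.048390062169166755
bar a [0.03106441 0.04410487 0.05757532] 6487
```

The spare is now centred on its seat, with all three bearings at a = -45.5 mm. Next is the knob.

Run:
```python
from plan import *
e=rows([(board(.0475,.0015,-.001+.14),RR)],.5,2)
rows([(board(.0475,.0015,-.001+.098),RR)],.5,2,e)
```

```text
[{"grip":0.5,"dx":-0.21,"dy":0.77,"dz":0.19,"ax":-0,"ay":-0,"az":0},{"grip":0.5,"dx":-0.21,"dy":0.78,"dz":0.19,"ax":-0,"ay":-0,"az":0.01},{"grip":0.5,"dx":-0.22,"dy":0.77,"dz":0.18,"ax":-0.01,"ay":-0,"az":0}]
end [0.5087 0.2147 0.2691]
[{"grip":0.5,"dx":0,"dy":0,"dz":0.84,"ax":0,"ay":-0,"az":0},{"grip":0.5,"dx":0,"dy":0,"dz":0.84,"ax":0,"ay":-0,"az":0}]
end [0.5328 0.2155 0.2347]
```

apply_moves --plan '[{"grip": 0.5,"dx": -0.21,"dy": 0.77,"dz": 0.19,"ax": 0,"ay": 0,"az": 0},{"grip": 0.5,"dx": -0.21,"dy": 0.78,"dz": 0.19,"ax": 0,"ay": 0,"az": 0},{"grip": 0.5,"dx": -0.22,"dy": 0.77,"dz": 0.18,"ax": 0,"ay": 0,"az": 0},{"grip": 0.5,"dx": 0,"dy": 0,"dz": 0,"ax": 0,"ay": 0,"az": 0},{"grip": 0.5,"dx": 0,"dy": 0,"dz": 0,"ax": 0,"ay": 0,"az": 0}]'

```text
clock: 20.1
tool_pos: [0.5086, 0.2145, 0.2689]
orientation: [0.209, 0.663, 0.686, 0.216]
contact_force: [-0.2, 0.0, -0.5]
width: 0.0429
finger_force: 0.0
```

```bash
python3 st.py
```

```text
h 0.1400109086041269 a 0.04717419883986292 b 0.0012486459736400493 0.04292555492136566 [ 0.08756042  0.00922143 -0.06286733] F(us,yl,n) [-0.44959016  0.04463465 -0.31653818]
```

apply_moves --plan '[{"grip": 0.5,"dx": 0,"dy": 0,"dz": 0.8,"ax": 0,"ay": 0,"az": 0},{"grip": 0.5,"dx": 0,"dy": 0,"dz": 0.84,"ax": 0,"ay": 0,"az": 0},{"grip": 0.2,"dx": 0,"dy": 0,"dz": 0,"ax": 0,"ay": 0,"az": 0},{"grip": 0.1,"dx": 0,"dy": 0,"dz": 0,"ax": 0,"ay": 0,"az": 0},{"grip": 0.1,"dx": 0,"dy": 0,"dz": 0,"ax": 0,"ay": 0,"az": 0}]'

```text
clock: 20.6
tool_pos: [0.5311, 0.2151, 0.235]
orientation: [0.208, 0.663, 0.687, 0.215]
contact_force: [10.3, 1.7, -18.5]
width: 0.0194
finger_force: 59.3
```

```bash
python3 st.py
```

```text
h 0.09926632621877472 a 0.04622955377535015 b 0.0011029036182361846 0.019401127154159717 [ 0.1862542   0.01857987 -0.09111132] F(us,yl,n) [ -2.14959355   1.33026375 -21.07013644]
```

apply_moves --plan '[{"grip": 0.1,"dx": 0,"dy": -0.2,"dz": 0.05,"ax": 0,"ay": 0,"az": 0},{"grip": 0.1,"dx": 0,"dy": -0.5,"dz": 0,"ax": 0,"ay": 0,"az": 0},{"grip": 0.1,"dx": 0,"dy": -0.5,"dz": 0,"ax": 0,"ay": 0,"az": 0},{"grip": 0.1,"dx": 0,"dy": -0.5,"dz": 0,"ax": 0,"ay": 0,"az": 0},{"grip": 0.1,"dx": 0,"dy": -0.3,"dz": 0,"ax": 0,"ay": 0,"az": 0}]'

```text
clock: 21.1
tool_pos: [0.4918, 0.2138, 0.2071]
orientation: [0.209, 0.662, 0.686, 0.217]
contact_force: [1.1, -2.3, 2.4]
width: 0.0192
finger_force: 61.8
```

```bash
python3 st.py
```

```text
h 0.09902325476227522 a -0.0019929518505179497 b 0.001119357188055651 0.019185833350932983 [-0.08191156  0.0311268  -0.05202608] F(us,yl,n) [ 2.20882462 -2.34010768  1.41376859]
```

apply_moves --plan '[{"grip": 0.1,"dx": 0,"dy": -0.2,"dz": 0,"ax": 0,"ay": 0,"az": 0},{"grip": 0.1,"dx": 0,"dy": -0.15,"dz": 0,"ax": 0,"ay": 0,"az": 0},{"grip": 0.1,"dx": 0,"dy": -0.05,"dz": 0,"ax": 0,"ay": 0,"az": 0},{"grip": 0.1,"dx": 0,"dy": 0,"dz": 0,"ax": 0,"ay": 0,"az": 0}]'

```text
clock: 21.5
tool_pos: [0.4843, 0.2135, 0.2018]
orientation: [0.209, 0.662, 0.686, 0.217]
contact_force: [-5.3, -2.1, 8.3]
width: 0.0197
finger_force: 62.6
```

```bash
python3 st.py
```

```text
h 0.09894646837521694 a -0.011253518989481818 b 0.0011264992980455982 0.019721431883309253 [-0.09328661  0.02942297 -0.05142875] F(us,yl,n) [ 0.34543378 -1.9406935   9.9048614 ]
```

apply_moves --plan '[{"grip": 0.1,"dx": 0,"dy": -0.06,"dz": 0,"ax": 0,"ay": 0,"az": 0},{"grip": 0.1,"dx": 0,"dy": -0.06,"dz": 0,"ax": 0,"ay": 0,"az": 0},{"grip": 0.1,"dx": 0,"dy": 0,"dz": 0,"ax": 0,"ay": 0,"az": 0}]'

```text
clock: 21.8
tool_pos: [0.4838, 0.2136, 0.2015]
orientation: [0.211, 0.662, 0.685, 0.218]
contact_force: [3.7, -3.6, 6.7]
width: 0.0197
finger_force: 62.1
```

```bash
python3 st.py
```

```text
h 0.0990048146985637 a -0.011735546506822809 b 0.0011751948981470156 0.019732318823884456 [-0.34088662  0.00759661  0.0209534 ] F(us,yl,n) [ 6.74602957 -3.71396587  3.48457914]
```

apply_moves --plan '[{"grip": 0.1,"dx": 0,"dy": -0.1,"dz": 0,"ax": 0,"ay": 0,"az": 0},{"grip": 0.1,"dx": 0,"dy": 0,"dz": 0,"ax": 0,"ay": 0,"az": 0}]'

```text
clock: 22.0
tool_pos: [0.4835, 0.2136, 0.2014]
orientation: [0.212, 0.662, 0.684, 0.22]
contact_force: [11.1, -4.4, 5.5]
width: 0.0203
finger_force: 61.7
```

```bash
python3 st.py
```

```text
h 0.0990593318065451 a -0.012059606378011848 b 0.0012095876380228783 0.020256497107652455 [-0.55956563 -0.01160594  0.08737774] F(us,yl,n) [12.15725841 -4.73189167 -1.77357614]
```

apply_moves --plan '[{"grip": 0.1,"dx": 0,"dy": 0.18,"dz": 0,"ax": 0,"ay": 0,"az": 0},{"grip": 0.35,"dx": 0,"dy": 0,"dz": 0,"ax": 0,"ay": 0,"az": 0},{"grip": 0.5,"dx": 0,"dy": 0,"dz": 0,"ax": 0,"ay": 0,"az": 0},{"grip": 0.5,"dx": 0,"dy": 0,"dz": 0,"ax": 0,"ay": 0,"az": 0}]'

```text
clock: 22.4
tool_pos: [0.4832, 0.2135, 0.2002]
orientation: [0.209, 0.663, 0.686, 0.216]
contact_force: [-0.6, -1.2, 0.4]
width: 0.043
finger_force: 0.0
```

apply_moves --plan '[{"grip": 0.5,"dx": 0,"dy": 0,"dz": -0.5,"ax": 0,"ay": 0,"az": 0},{"grip": 0.5,"dx": 0,"dy": 0,"dz": -1,"ax": 0,"ay": 0,"az": 0},{"grip": 0.5,"dx": 0,"dy": 0,"dz": -1,"ax": 0,"ay": 0,"az": 0},{"grip": 0.5,"dx": 0,"dy": 0,"dz": -0.5,"ax": 0,"ay": 0,"az": 0},{"grip": 0.5,"dx": 0,"dy": 0,"dz": 0,"ax": 0,"ay": 0,"az": 0}]'

```text
clock: 22.9
tool_pos: [0.4404, 0.2123, 0.2632]
orientation: [0.209, 0.662, 0.686, 0.218]
contact_force: [-0.1, 0.1, 0.1]
width: 0.043
finger_force: 0.0
```

apply_moves --plan '[{"grip": 0.5,"dx": 0,"dy": 0,"dz": 0,"ax": 0,"ay": 0,"az": 0},{"grip": 0.5,"dx": 0,"dy": 0,"dz": 0,"ax": 0,"ay": 0,"az": 0}]'

```text
clock: 23.1
tool_pos: [0.4405, 0.2118, 0.2609]
orientation: [0.209, 0.663, 0.686, 0.216]
contact_force: [-0.7, 0.1, 0.0]
width: 0.0427
finger_force: 0.0
```

```bash
python3 m6.py w7; python3 st.py
```

```text
0.073 [-0.0459  0.0729] 24 0.00076
0.001 [-0.0458  0.0011] 23 0.00051
-0.071 [-0.0469 -0.0705] 14 0.00107
knobtop 1173 [-0.02128371 -0.00134678] [-0.00872918  0.0116817 ] 0.048374555054966115
bar a [-2.64424004e-02 -1.30663592e-02 -3.78929894e-05] 5819
h 0.1724460924826876 a -0.013224192945453163 b 0.0007970230749512247 0.04275613505096083 [ 0.05646268 -0.00467533 -0.05055847] F(us,yl,n) [-0.46502716  0.34072508 -0.69938388]
```

View pics/w7.png

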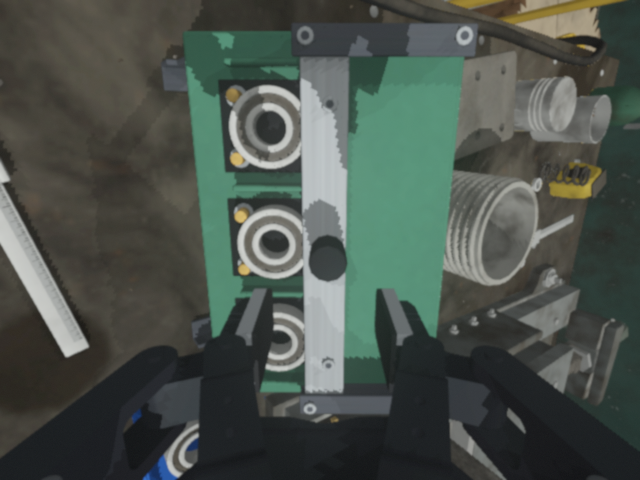

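The wrist view shows the bar (300-348, 55-390) over the rims of all three bearings, which rest on their pins, with the knob at (327,258). The bar's front edge measures 19 mm up-slope of the seats, so it is home.

```bash
python3 -c "
from plant import arm
print(arm.finish_job())"
```

```text
the job is handed in; nothing more can be done
None
```

The job is done and handed in at about 23 s of the 59 s limit: the wrong bearing lies flat in the tray's empty compartment, the spare rests on its two pins in the freed bay (re-seated once to centre it), and the keeper bar is fully home over all three.

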